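Set up the folding desk organiser

TASK

Unfold the desk organiser for typing from paper: first raise its backrest by the bar until it rests back on its stop, then flip up the lip that lay under it. Then take the clipboard out of the file sorter and stand it on the middle of the ledge, foot behind the lip, leaning back on the backrest, clip up and paper facing the robot, and lay every desk tool lying out on the left (stapler, glasses case, round tin; some may be missing) flat in the tray pocket cut to its shape. Do not push the mug away or tip it over.

Things in the scene. Friction and masses are not known exactly. Their poses are not given: they have to be found in the camera images.
- organiser: Wooden organiser, fixed, 242 mm deep (x), 272 wide (y), may be turned a little. Origin on the desk, +x to its back, +y left as the robot sees it. Along its x in mm: tray -125 to 59 with three pockets 10 deep; flat ledge 59 to 99, level with the tray's top, 20 above the desk; hinge rail 99 to 117, 30 high. The folded backrest covers ledge, folded lip and part of the tray.
- backrest (a joint): Backrest hinge, rad: 0 = folded flat forward over the tray (pointing to organiser -x), 1.57 upright, 1.92 leaning back on its stop, where its own weight keeps it (0.2 kg, almost no friction; let go below 1.57 it falls shut). A panel 130 mm wide, 8 thick, reaching 105 mm from the hinge line.
- backrest_hinge (a point): Middle of the hinge line, which runs along the organiser's y; fixed at organiser x = 105, z = 38 mm.
- backrest_handle (a point): Middle of the backrest's pull bar: a round steel bar 10 mm thick and 80 mm long, parallel to the hinge, 95 mm from the hinge along the panel and 34 mm off its mid-plane (above the panel while folded, behind it when raised), held by a post at each end. It turns in the fingers as the panel swings.
- case_pocket (a point): Centre of the floor of the wide rectangular pocket (168 mm along the organiser's x, 66 mm along y), at organiser (-33, 82, 10) mm, 10 mm below the tray's top.
- tin_pocket (a point): Centre of the floor of the round pocket, 73 mm across, at organiser (-33, -11.5, 10) mm, 10 mm below the tray's top.
- stapler_pocket (a point): Centre of the floor of the narrow rectangular pocket (148 mm along the organiser's x, 44 mm along y), at organiser (-46, -94, 10) mm, 10 mm below the tray's top.
- lip (a joint): Hinge of the lip, rad: 0 = folded flat back on the ledge, under the folded backrest; 1.65 = standing up at the ledge's front edge, tipped slightly forward on its stop, where the weight of its bar keeps it (below about 1.0 it falls back). A strip 262 mm wide, 6 thick, 22 mm from hinge to edge, hinge line along the organiser's y at organiser x = 63, z = 23 mm; 70 g, almost no friction.
- lip_handle (a point): Middle of the lip's pull bar near its right end (organiser y = -106 mm): round, 8 mm thick, 46 mm long, parallel to the hinge, a post at each end; 19 mm from the hinge along the lip and 26 mm off its mid-plane (above it while folded, in front of it when up; folded it is at organiser x = 82, z = 49 mm). It turns in the fingers as the lip swings.
- ledge (a point): Middle of the ledge's top, at organiser (82, 0, 20) mm; the raised lip's inner face is 16 mm in front of it, the hinge rail 17 mm behind.
- clipboard: Plywood clipboard, 0.2 to 0.33 kg: board 6 mm thick (x), 140 wide (y), 200 tall (z), paper on its -x face. Origin at the middle of its bottom edge, z up the board. At the start it stands loosely in the sorter's middle slot, paper towards the robot. Leaning properly it tilts back about 0.5 rad.
- clip (a point): Where to grip the clipboard, from above: the steel clip at the top middle of the paper side, 90 mm wide (y), 28 mm tall (170 to 198 mm above the bottom edge), board and clip together 16 mm thick; this point is the middle of that thickness, 186 mm above the bottom edge.
- sorter: Steel file sorter, fixed: base 130 x 155 mm, 8 high; upright plates (tops 86 mm above the desk) make three slots along its y. Origin on the desk under the middle slot, which is 16 mm wide (x) and holds the clipboard. Notebooks stay in the front slot (129 mm above the desk) and the back slot (154 mm).
- stapler: Stapler with red top, 36 x 140 x 54 mm, long along its y, origin at the centre of its underside, 0.32 kg. Its upper arm, 32 mm wide, 26 to 54 mm high, is the place to grip, across x. Either way round will do in its pocket. Absent in some runs.
- case: Black hard glasses case, shut, 58 x 160 x 34 mm, long along its y, origin at the centre of its underside, 0.09 kg; grip across x. Either way round will do. Absent in some runs.
- tin: Round tin with a green lid, 65 mm across, 26 mm high, origin at the centre of its underside, 0.085 kg; its lid stays on. Absent in some runs.
- mug: White mug, 85 mm across, 91 mm high, with a handle; stands at the back, left of the organiser. Bystander.
Not all that is in view belongs to the job. Several things look just like the case: the one meant starts farthest to the robot's right.

How it is judged:
On the way, in this order (a step that is already met when the one before it is completed fails the run):
1. the backrest is raised onto its stop (value of joint backrest above 1.82 rad), for 0.3 s.
2. the lip is flipped up (value of joint lip above 1.5 rad), for 0.2 s.
At the end, for the whole second after the job is handed in: Backrest above 1.82, lip above 1.5 rad; clipboard at rest against it, tilted 0.3 to 0.65 rad, clip up, paper to the front, foot behind the lip within 45 mm of the middle; each tool present flat in its own pocket, centre within 8 mm, underside within 4 mm of the floor, lengthwise within 0.15 rad (value of joint backrest above 1.82 rad and value of joint lip above 1.5 rad and angle between clipboard's own z axis and vertical between 0.3 and 0.65 rad and angle between clipboard's own x axis and vertical above 1.8 rad and x of clipboard in the frame of organiser between 0.064 and 0.09 m and z of clipboard in the frame of organiser below 0.028 m and y of clipboard in the frame of organiser between -0.045 and 0.045 m and contact force between clipboard and backrest above 0.1 N and linear speed of each of clipboard, stapler, case, tin below 0.02 m/s and horizontal distance between stapler and stapler_pocket below 0.008 m and z of stapler in the frame of stapler_pocket below 0.004 m and angle between each of stapler, case, tin's own z axis and vertical below 0.1 rad and angle between the y axis of each of stapler, case and the x axis of organiser, either way round below 0.15 rad and horizontal distance between case and case_pocket below 0.008 m and z of case in the frame of case_pocket below 0.004 m and horizontal distance between tin and tin_pocket below 0.008 m and z of tin in the frame of tin_pocket below 0.004 m); the robot touches nothing.
It fails at once if the mug is pushed away or tipped over (distance of mug from where it was at the start of the episode above 0.04 m or angle between mug's own z axis and vertical above 0.5 rad).
Of stapler, case, tin only 2 to 3 are there at a start; the rules pass over those that are not, and their reading is None.
At some moment in a run one of case, tin may be knocked a few centimetres aside while the robot is not near it.
It also fails if it takes over 208 s, if anything falls off the work surface, if the arm or the gripper's body presses on something with over 40 N, if the wrist force passes 120 N, or if a joint passes its speed limit or range.

ROBOT

A 6-joint arm with a two-finger parallel gripper is mounted at the origin on a cart in front of the work surface, level with it; the furniture and walls round the work are solid. World frame = base frame: x ahead of the robot, y to its left, z up, the work surface at z = 0. Lengths are in m, angles in rad, forces in N, time in s.
With the tool pointing down it reaches from about 0.35 to 0.975 m from the base axis. Payload 4.9 kg.
Tool frame: the origin (TCP) lies at the very end of the fingers, on their centre line; the grasp point (between the pads) lies manip.grip_point_offset behind it (manip.grip_point_offset is the distance from the TCP to the grasp point, in m); z points along the fingers, y is the line along which they close (so a half turn about z gives the same grasp; the last joint's range is limited). The gripper opens to 85 mm and grips with 20 to 120 N. Pads are 22 mm wide; open, the fingers measure 114 mm over their backs; the gripper's body (76 mm by 85 mm) begins 54 mm behind the grasp point. The pads swing forward as they close: fully open they stand 13 mm farther back than shut.
Start: joints at [-1.31, 0.053, 1.613, -0, 1.476, -0.119], TCP at [0.232, -0.58, 0.231] pointing down, gripper open.
Joint ranges: [-3.01, 3.01], [-1.01, 2.22], [0.06, 2.58], [-1.02, 4.17], [0.09, 2.62], [-3.14, 3.14]. Speed limits (rad/s): [2.57, 2.57, 3.14, 3.14, 3.14, 3.14].

INTERFACE

Orientations are given as a unit quaternion [w, x, y, z].
In Python, from plant import manip gives the robot as it stands.
- The arm moves only by the shell command python3 -m crank 'ROWS' [OPENING]. ROWS is JSON, a list of rows, each an object of numbers: "x", "y", "z": the shift along the tool's x, y, z in cm; "turn": the turn about the tool's z in rad. In form: [{"x": .., "y": .., "z": .., "turn": ..}, ...]. A call has 1 to 5 rows; each row shifts and turns the commanded pose from where the row before left it, along the tool's axes as they then stand; what a row does not reach is not made up. A row lasts 1/10 s, in which the tool goes at most 50 mm and 8.59 degrees, less where a joint would pass 70% of its speed; a pose out of reach is approached as far as the arm can. A call with a gripper value outside its range is refused whole. OPENING is the opening in per cent of the stroke, from 0 (shut) to 100 (fully open), set as the call begins (- or left out, the last holds). The fingers move at their own pace and stop on an object; the grip force is fixed at half the most. Time passes only in rows, so rows that do not move let the fingers close. It gives the time, the measured TCP pose, the force, the opening and the grip force at its end, in the units of the state.
- manip.state(): the state, without advancing time (a new reading comes with each control period).
- manip.grab_frame(name): name is "scene" or "side" or "wrist"; returns (picture, depth): 480x640x3 uint8, red, green, blue; 480x640 float32, m along the optical axis (not along the pixel's ray), 0 where there is no reading.
- manip.camera_model(name): a dict with "mtx" (3x3 intrinsics, pixels), "world_to_cam" (4x4, takes a point from world to camera coordinates). Camera axes: x right, y down, z forward; pixel columns grow to the right and rows downward; lengths in m; the calibration is good to about 2 mm. A picture is of the moment at which its call begins: read the wrist's pose just before it. camera_model takes no time and is no camera call; for the wrist camera it gives the pose at the moment of the call.
- manip.job_done(): hands the job in; it is judged then, once.
The state is a dict: "time": time; "joint_pos": joint angles; "joint_vel": joint speeds; "joint_efforts": joint torques, N m; "tool_pos": TCP position; "tool_rot": TCP orientation; "contact_force": force on the tool from outside, world axes, zero at the start; "ft_torque": the same for the moment, N m; "gripper_width": opening from 0.0 (shut) to 1.0 (fully open); "grasp_force": force on a finger pad.
Only numpy, scipy, OpenCV 4.12 (cv2) and the standard library are available. Lean on these libraries where they do the work, as an engineer would, in place of code of your own. Each camera call takes 0.05 s, during which the arm holds its last target. There are 200 camera calls.

## Working session

There is one attempt and no reset: what is moved stays moved. The work goes in short steps, Python scripts to look and compute and a shell command to move; the robot and the scene stay as the last step left them, time stands still between calls to the robot, and variables do not carry over. Pictures are saved under pics/ and viewed, at most 14 in all, crops included, and the job is handed in when it is done.

```bash
ls; mkdir -p pics; python3 - <<'E'
from plant import manip
import cv2,numpy as np
print(manip.state(), manip.grip_point_offset)
for n in("scene","side"):
    p,d=manip.grab_frame(n); cv2.imwrite(f"pics/{n}0.png",p[:,:,::-1]); np.save(f"pics/{n}0.npy",d)
    m=manip.camera_model(n); print(n,np.round(m["mtx"],1).tolist(),np.round(m["world_to_cam"],4).tolist())
E
```

```text
pics
{'time': 0.0, 'joint_pos': array([-1.31000343e+00,  5.33740822e-02,  1.61430766e+00,  1.41517042e-06,
        1.47601351e+00, -1.18988816e-01]), 'joint_vel': array([-0.00170388,  0.00042728,  0.00102217, -0.00015548, -0.00077736,
        0.00124156]), 'joint_efforts': array([ 5.02538533e-04, -3.93672574e+01, -3.70183182e+01, -7.58809676e-06,
        7.04180144e-03, -1.71586845e-05]), 'tool_pos': array([ 0.23154152, -0.57984737,  0.23004419]), 'tool_rot': array([-1.04870576e-03,  9.82024312e-01,  1.88751542e-01, -7.37741126e-05]), 'contact_force': array([-0.313903 ,  1.1485018,  0.0034207]), 'ft_torque': array([-0.05300216, -0.01630372, -0.00823011]), 'grasp_force': 0.0, 'gripper_width': 1.0009683037051218} 0.0187
scene [[457.1, 0.0, 320.6], [0.0, 457.1, 244.4], [0.0, 0.0, 1.0]] [[-0.5671, -0.8237, -0.0018, 0.4723], [-0.5964, 0.4121, -0.6888, 0.4033], [0.568, -0.3895, -0.725, 1.3962], [0.0, 0.0, 0.0, 1.0]]
side [[533.4, 0.0, 323.8], [0.0, 533.4, 235.4], [0.0, 0.0, 1.0]] [[0.9865, 0.1635, 0.0026, -0.6167], [0.1469, -0.8792, -0.4531, 0.1074], [-0.0718, 0.4474, -0.8914, 1.8829], [0.0, 0.0, 0.0, 1.0]]
```

View pics/scene0.png

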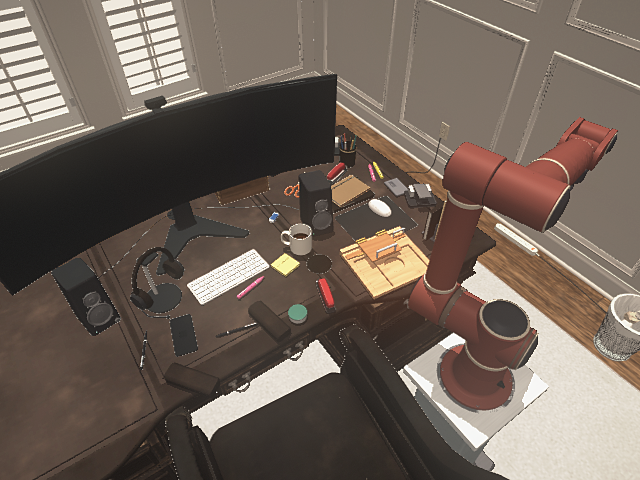

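View pics/side0.png

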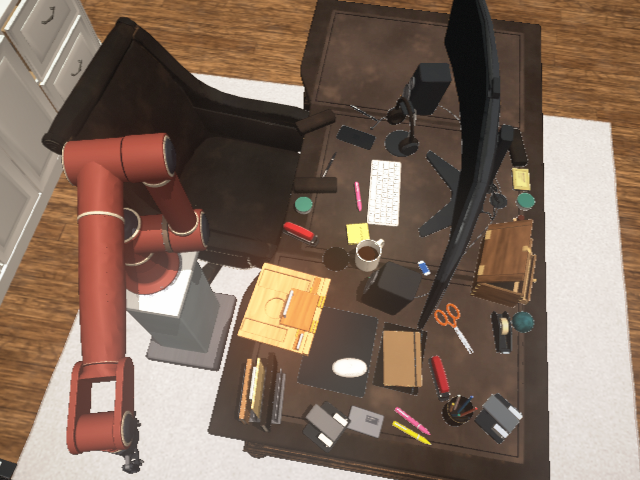

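```bash
cat > h.py <<'E'
from plant import manip
import cv2,numpy as np
from scipy.spatial.transform import Rotation as R
def cam(n): m=manip.camera_model(n); return m["mtx"],m["world_to_cam"]
def pts(d,K,W):
    v,u=np.mgrid[:d.shape[0],:d.shape[1]]
    P=np.stack([(u-K[0,2])/K[0,0]*d,(v-K[1,2])/K[1,1]*d,d],-1)
    return (P-W[:3,3])@W[:3,:3]
def ray(u,v,z,K,W):
    r=np.array([(u-K[0,2])/K[0,0],(v-K[1,2])/K[1,1],1])@W[:3,:3]; c=-W[:3,:3].T@W[:3,3]
    return c+r*(z-c[2])/r[2]
def tool():
    s=manip.state(); q=s["tool_rot"]; return s["tool_pos"],R.from_quat([q[1],q[2],q[3],q[0]]).as_matrix()
def snap(n,name):
    K,W=cam(n); p,d=manip.grab_frame(n); cv2.imwrite(f"pics/{name}.png",p[:,:,::-1]); np.savez(f"pics/{name}.npz",p=p,d=d,K=K,W=W)
    return p,d,K,W
def load(name):
    f=np.load(f"pics/{name}.npz"); return f["p"],f["d"],f["K"],f["W"]
def togo(target,yaw_y=None):
    """shift in tool axes, cm, and turn so that tool y lies along world yaw yaw_y"""
    p,T=tool(); print("tool",p.round(4),"z",T[:,2].round(3),"y",T[:,1].round(3),"go cm",((np.array(target)-p)@T*100).round(2),end=" ")
    if yaw_y is not None:
        w=np.array([np.cos(yaw_y),np.sin(yaw_y),0])@T; a=np.arctan2(-w[0],w[1]); a=(a+np.pi/2)%np.pi-np.pi/2; print("turn",a.round(3),end="")
    print()
E
python3 - <<'E'
from h import *
K,W=cam("side"); d=np.load("pics/side0.npy"); P=pts(d,K,W)
for n,(u,v) in dict(o1=(265,265),o2=(328,271),o3=(307,351),o4=(241,337),bar=(289,302),lipbar=(302,341),panel=(303,312),stapler=(299,231),tin=(303,205),case=(315,185),case2=(316,122),mug=(368,255),s1=(255,375),s2=(265,390),s3=(275,400),desk=(270,245),mouse=(350,368),spk=(395,285)).items():
    print(n,P[v,u].round(3))
E
```

```text
o1 [0.407 0.062 0.021]
o2 [ 0.626  0.086 -0.003]
o3 [ 0.606 -0.214  0.026]
o4 [ 0.382 -0.2    0.011]
bar [ 0.521 -0.075  0.069]
lipbar [ 0.583 -0.182  0.018]
panel [ 0.57  -0.092  0.04 ]
stapler [0.504 0.195 0.057]
tin [0.493 0.323 0.018]
case [0.524 0.407 0.034]
case2 [0.477 0.702 0.031]
mug [0.756 0.146 0.048]
s1 [ 0.486 -0.352  0.209]
s2 [ 0.515 -0.377  0.148]
s3 [ 0.533 -0.378  0.007]
desk [ 0.387  0.192 -0.09 ]
mouse [ 0.75  -0.248  0.037]
spk [ 0.848 -0.012  0.2  ]
```

```bash
python3 -m crank '[{"z":-4,"turn":0.13},{"z":-4,"turn":0.13},{"z":-4,"turn":0.12},{"z":-3},{"x":1}]' 100; python3 -m crank '[{"x":3,"y":-3},{"x":3,"y":-4},{"x":3,"y":-4},{"x":3,"y":-4},{"x":3,"y":-4}]';python3 -m crank '[{"x":3,"y":-4},{"x":1,"y":-4},{"y":-4.5},{"y":-4.5},{"y":-4.5}]'; python3 -m crank '[{"y":-4.5},{"y":-4.5},{}]'; python3 - <<'E'
from h import *
togo([.45,-.08,.38],1.57)
snap("wrist","w1")
E
```

```text
tool [ 0.2316 -0.5799  0.2302] z [-0.     0.002 -1.   ] y [ 0.371 -0.929 -0.002] go cm [ 38.82 -38.36 -14.9 ] turn 0.381schema error: expected keys x, y, z, turn
schema error: expected keys x, y, z, turn
schema error: expected keys x, y, z, turn
schema error: expected keys x, y, z, turn
```

View pics/w1.png

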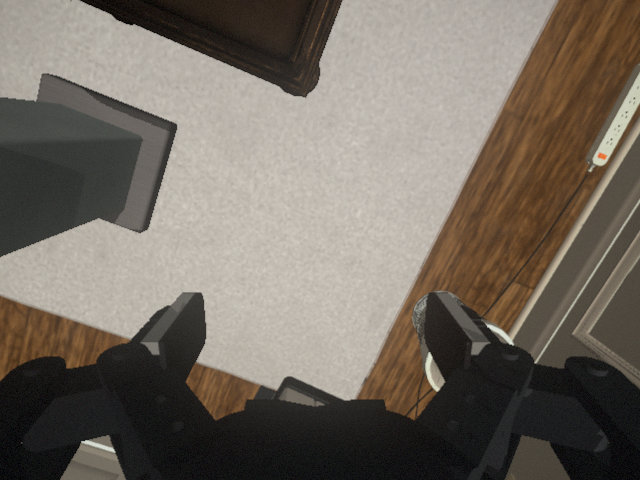

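The moves were refused because every row needs all four keys, so the picture shows only floor, with the fingers at (180,320) and (445,320).

```bash
python3 -m crank '[{"x":0,"y":0,"z":-4,"turn":0.13},{"x":0,"y":0,"z":-4,"turn":0.13},{"x":0,"y":0,"z":-4,"turn":0.12},{"x":0,"y":0,"z":-3,"turn":0},{"x":1,"y":0,"z":0,"turn":0}]' 100; python3 -m crank '[{"x":3,"y":-3,"z":0,"turn":0},{"x":3,"y":-4,"z":0,"turn":0},{"x":3,"y":-4,"z":0,"turn":0},{"x":3,"y":-4,"z":0,"turn":0},{"x":3,"y":-4,"z":0,"turn":0}]';python3 -m crank '[{"x":3,"y":-4,"z":0,"turn":0},{"x":1,"y":-4,"z":0,"turn":0},{"x":0,"y":-4.5,"z":0,"turn":0},{"x":0,"y":-4.5,"z":0,"turn":0},{"x":0,"y":-4.5,"z":0,"turn":0}]'; python3 -m crank '[{"x":0,"y":-4.5,"z":0,"turn":0},{"x":0,"y":-4.5,"z":0,"turn":0},{"x":0,"y":0,"z":0,"turn":0}]'; python3 - <<'E'
from h import *
togo([.45,-.08,.38],1.57)
snap("wrist","w2")
E
```

```text
time: 0.65
tool_pos: [0.2416, -0.582, 0.3881]
tool_rot: [0.005, 1.0, -0.001, 0.001]
contact_force: [-0.4, 0.2, 0.0]
gripper_width: 0.997
grasp_force: 0.0
time: 1.15
tool_pos: [0.3926, -0.3884, 0.3797]
tool_rot: [-0.001, 1.0, -0.0, -0.001]
contact_force: [0.8, -1.0, 0.8]
gripper_width: 0.999
grasp_force: 0.0
time: 1.65
tool_pos: [0.4315, -0.1734, 0.3796]
tool_rot: [-0.001, 1.0, -0.0, -0.001]
contact_force: [0.2, 0.1, -0.3]
gripper_width: 1.001
grasp_force: 0.0
time: 1.95
tool_pos: [0.4315, -0.0812, 0.3805]
tool_rot: [-0.001, 1.0, 0.004, -0.0]
contact_force: [-0.9, -0.1, -1.1]
gripper_width: 1.002
grasp_force: 0.0
tool [ 0.4315 -0.0812  0.3805] z [-0.     0.002 -1.   ] y [ 0.007 -1.    -0.002] go cm [ 1.85 -0.11  0.05] turn 0.008
```

View pics/w2.png

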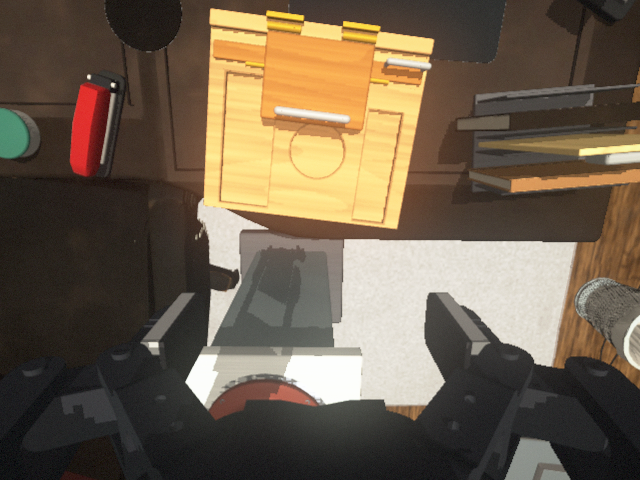

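The whole organiser is visible. Its front corners are at (204,198) and (399,228), and its back corners at (211,10) and (433,40). The pull bar spans (275,110)–(349,120) and the lip bar (387,62)–(430,67). The stapler (90,130) and tin (12,134) are on the left, and the sorter is on the right.

```bash
python3 - <<'E'
from h import *
p,d,K,W=load("w2"); P=pts(d,K,W)
hsv=cv2.cvtColor(p,cv2.COLOR_RGB2HSV)
silver=((hsv[...,1]<70)&(hsv[...,2]>150)).astype(np.uint8)
def blob(m,box):
    u0,v0,u1,v1=box; k=np.zeros_like(m);k[v0:v1,u0:u1]=m[v0:v1,u0:u1]
    c=max(cv2.findContours(k,0,2)[0],key=cv2.contourArea); return cv2.minAreaRect(c),c
src=[];dst=[]
for box,z,o in (((260,98,362,130),.072,(.010,0)),((380,52,440,75),.049,(.082,-.106))):
    r,c=blob(silver,box); print(r, ray(*r[0],z,K,W).round(4), "depth",P[int(r[0][1]),int(r[0][0])].round(4)); src.append(o);dst.append(ray(*r[0],z,K,W)[:2])
wood=((hsv[...,0]<28)&(hsv[...,1]>60)&(hsv[...,2]>120)).astype(np.uint8); wood[:, :200]=0; wood[240:]=0; wood[:,440:]=0
wood=cv2.morphologyEx(wood,cv2.MORPH_CLOSE,np.ones((9,9)))
c=max(cv2.findContours(wood,0,2)[0],key=cv2.contourArea); h=cv2.convexHull(c)
ap=cv2.approxPolyDP(h,6,True)[:,0]; print(ap.tolist())
for u,v in ap: print((u,v),ray(u,v,.02,K,W).round(4),ray(u,v,.03,K,W).round(4))
E
```

```text
((311.55120849609375, 114.1033935546875), (75.791015625, 8.190165519714355), 7.35237979888916) [ 0.5186 -0.0761  0.072 ] depth [ 0.5185 -0.0755  0.0783]
((408.8399963378906, 63.119998931884766), (44.406307220458984, 6.788225173950195), 8.13010311126709) [ 0.5779 -0.1906  0.049 ] depth [ 0.5771 -0.1884  0.0543]
[[210, 8], [356, 22], [434, 40], [421, 183], [396, 229], [252, 221], [203, 204]]
(np.int32(210), np.int32(8)) [0.6423 0.0482 0.02  ] [0.6394 0.0456 0.03  ]
(np.int32(356), np.int32(22)) [ 0.6284 -0.1293  0.02  ] [ 0.6258 -0.1283  0.03  ]
(np.int32(434), np.int32(40)) [ 0.6092 -0.2264  0.02  ] [ 0.607  -0.2235  0.03  ]
(np.int32(421), np.int32(183)) [ 0.4326 -0.2254  0.02  ] [ 0.4339 -0.2225  0.03  ]
(np.int32(396), np.int32(229)) [ 0.3674 -0.1956  0.02  ] [ 0.37   -0.1934  0.03  ]
(np.int32(252), np.int32(221)) [0.3774 0.0074 0.02  ] [0.3798 0.0056 0.03  ]
(np.int32(203), np.int32(204)) [0.4011 0.0745 0.02  ] [0.403  0.0714 0.03  ]
```

```bash
python3 -m crank '[{"x":4.3,"y":-0.2,"z":2,"turn":-0.14},{"x":4.3,"y":0.3,"z":3,"turn":-0.145},{"x":0,"y":0,"z":3,"turn":-0.145},{"x":0,"y":0,"z":3,"turn":-0.145},{"x":0,"y":0,"z":3,"turn":-0.145}]' 50; python3 -m crank '[{"x":0,"y":0,"z":3,"turn":-0.145},{"x":0,"y":0,"z":3,"turn":-0.145},{"x":0,"y":0,"z":0,"turn":-0.145},{"x":0,"y":0,"z":0,"turn":-0.145},{"x":0,"y":0,"z":0,"turn":-0.145}]';  python3 -m crank '[{"x":0,"y":0,"z":0,"turn":0},{"x":0,"y":0,"z":0,"turn":0}]'; python3 - <<'E'
from h import *
togo([.5184,-.0765,.057],-.12); print(manip.state()["joint_pos"].round(2))
snap("wrist","w3")
E
```

```text
time: 2.5
tool_pos: [0.5155, -0.0819, 0.2398]
tool_rot: [-0.001, 0.935, 0.354, -0.001]
contact_force: [0.3, 1.0, 0.4]
gripper_width: 0.5
grasp_force: 0.0
time: 3.0
tool_pos: [0.515, -0.082, 0.1809]
tool_rot: [-0.001, 0.749, 0.663, -0.001]
contact_force: [0.1, 0.4, 0.5]
gripper_width: 0.504
grasp_force: 0.0
time: 3.2
tool_pos: [0.5154, -0.0815, 0.1819]
tool_rot: [-0.0, 0.752, 0.66, -0.0]
contact_force: [0.5, 0.1, 1.0]
gripper_width: 0.5
grasp_force: 0.0
tool [ 0.5154 -0.0815  0.1819] z [-0.001  0.    -1.   ] y [ 0.992 -0.13  -0.001] go cm [ 0.53  0.25 12.49] turn -0.01
[-0.3  -0.16  1.9  -0.    1.4  -0.17]
```

View pics/w3.png

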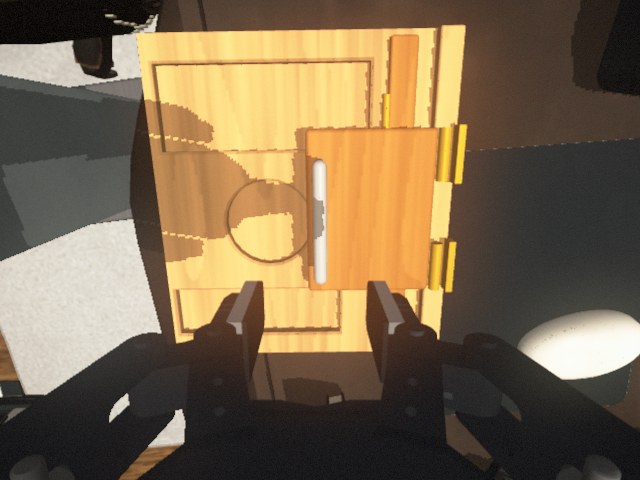

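Here the bar is at (320,222), running vertically between the fingers at (247,315) and (385,315), so the yaw is right. I'll refine the bar's position.

```bash
python3 - <<'E'
from h import *
p,d,K,W=load("w3")
for uv in ((320,160),(320,284),(320,222)): print(ray(*uv,.0735,K,W).round(4))
for uv in ((138,34),(440,26),(466,25)): print("corner",ray(*uv,.02,K,W).round(4),ray(*uv,.03,K,W).round(4))
t=ray(320,222,.073,K,W); t[2]=.057; togo(t,-.12)
E
```

```text
[ 0.5243 -0.0324  0.0735]
[ 0.5131 -0.1214  0.0735]
[ 0.519  -0.0748  0.0735]
corner [0.4012 0.0731 0.02  ] [0.4052 0.0703 0.03  ]
corner [0.625  0.0492 0.02  ] [0.6217 0.0471 0.03  ]
corner [0.6442 0.0474 0.02  ] [0.6402 0.0454 0.03  ]
tool [ 0.5155 -0.0813  0.1822] z [-0.001  0.    -1.   ] y [ 0.992 -0.129 -0.001] go cm [ 0.68  0.27 12.52] turn -0.01
```

```bash
python3 -m crank '[{"x":0.6,"y":0.3,"z":3,"turn":-0.01},{"x":0,"y":0,"z":3,"turn":0},{"x":0,"y":0,"z":3,"turn":0},{"x":0,"y":0,"z":2,"turn":0},{"x":0,"y":0,"z":1.5,"turn":0}]' 50; python3 -m crank '[{"x":0,"y":0,"z":0,"turn":0},{"x":0,"y":0,"z":0,"turn":0},{"x":0,"y":0,"z":0,"turn":0},{"x":0,"y":0,"z":0,"turn":0}]' 0; python3 - <<'E'
from h import *
togo([.519,-.075,.057],-.12); s=manip.state();print(s["contact_force"],s["grasp_force"],s["gripper_width"])
t=np.linspace(0,1.92,13);x=-95*np.cos(t)+34*np.sin(t)+95;z=95*np.sin(t)+34*np.cos(t)-34
print(np.diff(x).round(1),np.diff(z).round(1))
E
```

```text
time: 3.75
tool_pos: [0.5185, -0.075, 0.0558]
tool_rot: [-0.001, 0.748, 0.664, -0.001]
contact_force: [0.4, 0.7, -0.3]
gripper_width: 0.497
grasp_force: 0.0
time: 4.15
tool_pos: [0.5195, -0.0753, 0.0588]
tool_rot: [0.0, 0.747, 0.665, -0.0]
contact_force: [-4.7, -0.5, 2.5]
gripper_width: 0.094
grasp_force: 58.6
tool [ 0.5195 -0.0753  0.0588] z [-0. -0. -1.] y [ 0.993 -0.116 -0.   ] go cm [ 0.02 -0.05  0.18] turn 0.004
[-4.73000111 -0.48507523  2.46195509] 58.59831154346466 0.09366916154007329
[ 6.6  8.9 10.9 12.7 14.1 15.2 15.8 16.1 16.  15.4 14.5 13.2] [14.7 13.5 11.9 10.   7.8  5.5  3.   0.4 -2.1 -4.7 -7.1 -9.3]
```

```bash
python3 -m crank '[{"x":0,"y":0.66,"z":-1.47,"turn":0},{"x":0,"y":0.89,"z":-1.35,"turn":0},{"x":0,"y":1.09,"z":-1.19,"turn":0},{"x":0,"y":1.27,"z":-1.0,"turn":0},{"x":0,"y":1.41,"z":-0.78,"turn":0}]'; python3 -m crank '[{"x":0,"y":1.52,"z":-0.55,"turn":0},{"x":0,"y":1.58,"z":-0.3,"turn":0},{"x":0,"y":1.61,"z":-0.04,"turn":0},{"x":0,"y":1.6,"z":0.21,"turn":0},{"x":0,"y":1.54,"z":0.47,"turn":0}]';  python3 -m crank '[{"x":0,"y":1.45,"z":0.71,"turn":0},{"x":0,"y":1.2,"z":0.85,"turn":0},{"x":0,"y":0,"z":0,"turn":0},{"x":0,"y":0,"z":0,"turn":0}]'; python3 - <<'E'
from h import *
togo([.519+.159*.993,-.075-.159*.12,.1],-.12)
E
```

```text
time: 4.65
tool_pos: [0.5721, -0.0814, 0.1198]
tool_rot: [-0.001, 0.747, 0.665, -0.001]
contact_force: [-8.2, 0.1, 6.2]
gripper_width: 0.093
grasp_force: 58.6
time: 5.15
tool_pos: [0.6532, -0.0908, 0.1222]
tool_rot: [0.002, 0.747, 0.665, 0.001]
contact_force: [-4.1, -0.5, 1.8]
gripper_width: 0.083
grasp_force: 59.5
time: 5.55
tool_pos: [0.678, -0.0936, 0.1074]
tool_rot: [0.001, 0.747, 0.665, 0.0]
contact_force: [-10.5, 0.8, 11.1]
gripper_width: 0.084
grasp_force: 60.7
tool [ 0.678  -0.0936  0.1074] z [ 0.001 -0.001 -1.   ] y [ 0.993 -0.116  0.001] go cm [-0.06 -0.11  0.74] turn 0.004
```

```bash
python3 -m crank '[{"x":0,"y":0,"z":0,"turn":0},{"x":0,"y":0,"z":0,"turn":0},{"x":0,"y":0.1,"z":0,"turn":0}]' 23;  python3 -m crank '[{"x":0,"y":0.2,"z":-1,"turn":0},{"x":0,"y":0.3,"z":-2,"turn":0},{"x":0,"y":0.3,"z":-4,"turn":0},{"x":0,"y":0,"z":-4.5,"turn":0},{"x":0,"y":0,"z":-4.5,"turn":0}]';python3 -m crank '[{"x":-2,"y":-4,"z":-3,"turn":0},{"x":-3,"y":-3.5,"z":0,"turn":0},{"x":-2,"y":-3.5,"z":0,"turn":0},{"x":0,"y":0,"z":0,"turn":0},{"x":0,"y":0,"z":0,"turn":0}]' 40; python3 - <<'E'
from h import *
togo([.5779,-.1906,.034],-.12)
snap("wrist","w4")
E
```

```text
time: 5.85
tool_pos: [0.6786, -0.0935, 0.1032]
tool_rot: [0.001, 0.747, 0.665, 0.001]
contact_force: [0.6, -1.0, 0.3]
gripper_width: 0.23
grasp_force: 0.0
time: 6.35
tool_pos: [0.6856, -0.0943, 0.2642]
tool_rot: [-0.0, 0.747, 0.665, 0.0]
contact_force: [1.5, -1.5, -0.5]
gripper_width: 0.229
grasp_force: 0.0
time: 6.85
tool_pos: [0.5711, -0.1504, 0.291]
tool_rot: [0.001, 0.747, 0.665, 0.001]
contact_force: [0.7, -0.2, 0.3]
gripper_width: 0.405
grasp_force: 0.0
tool [ 0.5711 -0.1504  0.291 ] z [ 0.002 -0.    -1.   ] y [ 0.993 -0.117  0.002] go cm [-3.91  1.1  25.7 ] turn 0.003
```

View pics/w4.png

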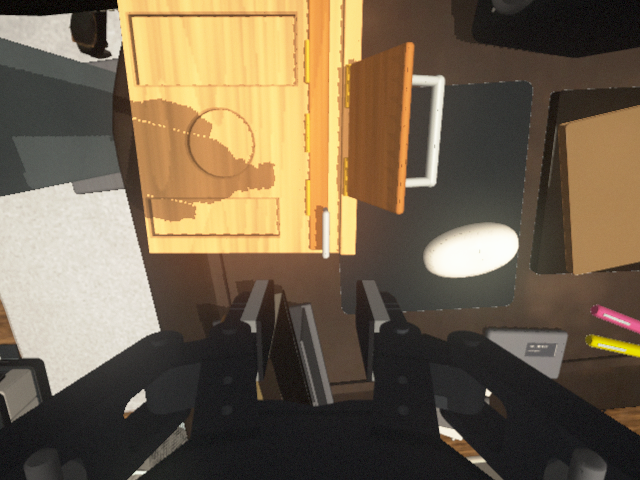

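The backrest is up and leaning back: the panel is at (380,130) with the bar behind it at (433,130). The lip bar shows at (325,211)–(326,258). Next I'll measure it and the sorter clearance.

```bash
python3 - <<'E'
from h import *
p,d,K,W=load("w4")
for uv in ((325,211),(326,258),(325.5,234.5)): print(ray(*uv,.050,K,W).round(4))
t=ray(325.5,234.5,.050,K,W); y=np.array([.12,.993]); t[:2]-=.003*y; t[2]=.041; togo(t,-.122)
hg=.0187
p,d,K,W=load("w2"); P=pts(d,K,W); v=P[...,2]; u=np.mgrid[:480,:640][1]
m=(v>.06)&(u>445)&(np.mgrid[:480,:640][0]<260)
print("sorter stuff",P[m].min(0).round(3),P[m].max(0).round(3))
t=np.linspace(0,1.6,9);x=19*np.cos(t)-26*np.sin(t);z=19*np.sin(t)+26*np.cos(t);print(np.diff(x).round(1),np.diff(z).round(1))
E
```

```text
[ 0.5798 -0.1643  0.05  ]
[ 0.5752 -0.2169  0.05  ]
[ 0.5775 -0.1901  0.05  ]
tool [ 0.5717 -0.1501  0.2908] z [ 0.002 -0.    -1.   ] y [ 0.993 -0.116  0.002] go cm [-4.21  1.   24.99] turn 0.006
sorter stuff [ 0.428 -0.459  0.06 ] [ 0.641 -0.081  0.524]
[-5.5 -6.1 -6.4 -6.4 -6.2 -5.7 -5.  -4.2] [ 3.3  2.1  0.8 -0.4 -1.7 -2.9 -4.  -4.9]
```

```bash
python3 - <<'E'
from h import *
p,d,K,W=load("w2")
for a in ((470,172,.129),(457,124,.154),(483,142,.208),(640,135,.208),(474,98,.086)): print(ray(*a,K,W).round(3))
E
python3 -m crank '[{"x":-2.1,"y":0.5,"z":4,"turn":0},{"x":-2.1,"y":0.5,"z":4,"turn":0},{"x":0,"y":0,"z":4,"turn":0},{"x":0,"y":0,"z":4,"turn":0},{"x":0,"y":0,"z":3,"turn":0}]' 40; python3 -m crank '[{"x":0,"y":0,"z":2,"turn":0},{"x":0,"y":0,"z":0,"turn":0}]'; python3 - <<'E'
from h import *
togo([.5772,-.193,.041],-.122)
E
```

```text
[ 0.459 -0.245  0.129]
[ 0.507 -0.217  0.154]
[ 0.492 -0.22   0.208]
[ 0.498 -0.349  0.208]
[ 0.536 -0.258  0.086]
time: 7.4
tool_pos: [0.5764, -0.1921, 0.0968]
tool_rot: [-0.001, 0.747, 0.665, -0.0]
contact_force: [0.4, 0.6, 0.4]
gripper_width: 0.401
grasp_force: 0.0
time: 7.6
tool_pos: [0.5748, -0.1912, 0.0757]
tool_rot: [-0.004, 0.747, 0.665, -0.001]
contact_force: [-0.3, 0.2, -0.7]
gripper_width: 0.396
grasp_force: 0.0
tool [ 0.5748 -0.1912  0.0757] z [-0.007  0.003 -1.   ] y [ 0.993 -0.115 -0.007] go cm [-0.16  0.29  3.46] turn 0.007
```

```bash
python3 - <<'E'
from h import *
p,d,K,W=snap("side","s1"); P=pts(d,K,W)
m=(P[...,2]>.095)&(P[...,2]<.22)&(P[...,1]<-.15)&(P[...,0]>.38)&(P[...,0]<.6)
d0=np.load("pics/side0.npy"); Q=pts(d0,K,W); m0=(Q[...,2]>.095)&(Q[...,2]<.22)&(Q[...,1]<-.15)&(Q[...,0]>.38)&(Q[...,0]<.62)
A=Q[m0]
for lo in np.arange(.42,.6,.01):
    B=A[(A[:,0]>=lo)&(A[:,0]<lo+.01)]
    if len(B)>3: print(lo.round(2),len(B),"y",np.percentile(B[:,1],[2,98]).round(3),"z",np.percentile(B[:,2],[5,50,95]).round(3))
c=cv2.resize(p[280:440,180:380],None,fx=4,fy=4,interpolation=2)[:600]; cv2.imwrite("pics/s1c.png",c[:,:,::-1])
E
```

```text
0.43 4 y [-0.309 -0.293] z [0.123 0.128 0.13 ]
0.44 101 y [-0.416 -0.293] z [0.123 0.128 0.133]
0.45 203 y [-0.463 -0.295] z [0.101 0.127 0.133]
0.46 79 y [-0.463 -0.386] z [0.1   0.122 0.133]
0.47 34 y [-0.393 -0.33 ] z [0.196 0.204 0.209]
0.48 206 y [-0.417 -0.304] z [0.112 0.203 0.211]
0.49 239 y [-0.441 -0.347] z [0.104 0.167 0.21 ]
0.5 62 y [-0.363 -0.27 ] z [0.146 0.153 0.16 ]
0.51 210 y [-0.459 -0.27 ] z [0.125 0.153 0.159]
0.52 244 y [-0.473 -0.305] z [0.103 0.15  0.158]
0.53 78 y [-0.474 -0.409] z [0.102 0.139 0.159]
```

View pics/s1c.png

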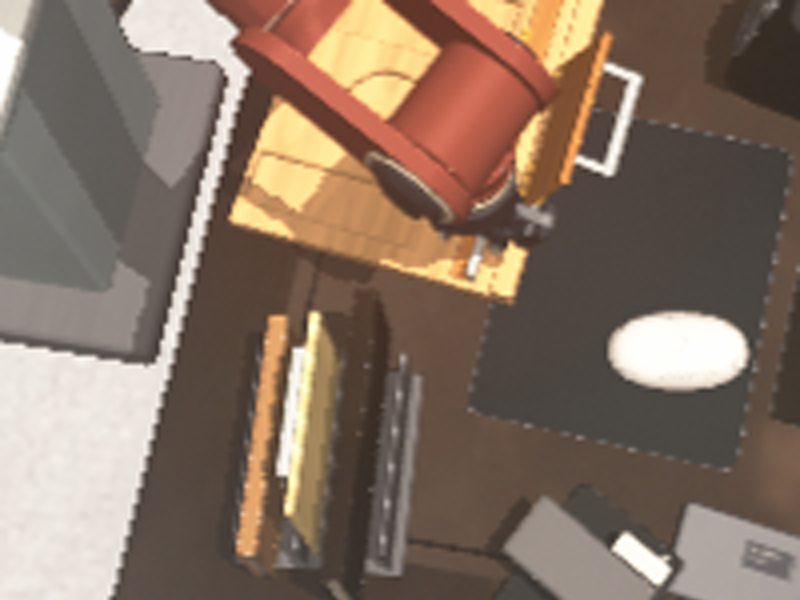

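The back notebook's left edge is at y=-0.27 and the clipboard's at -0.30, so the gripper body clears them. In the crop, the gripper is above the lip bar at (475,255). I'll carry on.

```bash
python3 -m crank '[{"x":-0.1,"y":0.2,"z":2,"turn":0},{"x":0,"y":0,"z":1.4,"turn":0},{"x":0,"y":0,"z":0,"turn":0}]' 30; python3 -m crank '[{"x":0,"y":0,"z":0,"turn":0},{"x":0,"y":0,"z":0,"turn":0},{"x":0,"y":0,"z":0,"turn":0},{"x":0,"y":0,"z":0,"turn":0}]' 0; python3 - <<'E'
from h import *
togo([.5772,-.193,.041],-.122)
E
```

```text
time: 7.95
tool_pos: [0.5775, -0.1936, 0.0448]
tool_rot: [-0.001, 0.747, 0.665, -0.0]
contact_force: [-0.0, 0.2, -0.5]
gripper_width: 0.302
grasp_force: 0.0
time: 8.35
tool_pos: [0.5782, -0.1943, 0.047]
tool_rot: [0.0, 0.747, 0.665, -0.0]
contact_force: [-4.3, 0.9, 4.2]
gripper_width: 0.055
grasp_force: 59.1
tool [ 0.5782 -0.1943  0.047 ] z [ 0. -0. -1.] y [ 0.993 -0.116  0.   ] go cm [ 0.11 -0.11  0.6 ] turn 0.006
```

```bash
python3 -m crank '[{"x":0,"y":0,"z":0,"turn":0},{"x":0,"y":0,"z":0,"turn":0},{"x":0,"y":-0.1,"z":0.6,"turn":0},{"x":0,"y":0,"z":0,"turn":0}]' 30; python3 -m crank '[{"x":0,"y":0,"z":0,"turn":0},{"x":0,"y":0,"z":0,"turn":0},{"x":0,"y":0,"z":0,"turn":0},{"x":0,"y":0,"z":0,"turn":0}]' 0; python3 - <<'E'
from h import *
togo([.5772,-.193,.041],-.122)
snap("wrist","w5")
E
```

```text
time: 8.75
tool_pos: [0.5766, -0.1938, 0.0389]
tool_rot: [-0.001, 0.747, 0.665, -0.0]
contact_force: [-0.0, -0.2, 0.1]
gripper_width: 0.299
grasp_force: 0.0
time: 9.15
tool_pos: [0.5771, -0.1941, 0.0398]
tool_rot: [-0.0, 0.747, 0.665, 0.0]
contact_force: [1.0, 0.0, -1.2]
gripper_width: 0.065
grasp_force: 58.5
tool [ 0.5771 -0.1941  0.0398] z [ 0.  0. -1.] y [ 0.993 -0.116  0.   ] go cm [ 0.11 -0.01 -0.12] turn 0.006
```

View pics/w5.png

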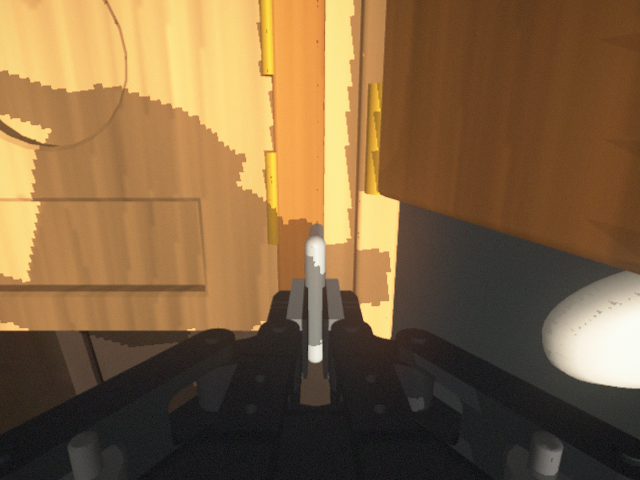

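The bar at (315,300) sits squarely between the pads. Now I'll swing the lip.

```bash
python3 -m crank '[{"x":0,"y":-0.55,"z":-0.33,"turn":0},{"x":0,"y":-0.61,"z":-0.21,"turn":0},{"x":0,"y":-0.64,"z":-0.08,"turn":0},{"x":0,"y":-0.64,"z":0.04,"turn":0},{"x":0,"y":-0.62,"z":0.17,"turn":0}]'; python3 -m crank '[{"x":0,"y":-0.57,"z":0.29,"turn":0},{"x":0,"y":-0.5,"z":0.4,"turn":0},{"x":0,"y":-0.35,"z":0.4,"turn":0},{"x":0,"y":0,"z":0,"turn":0}]'; python3 -m crank '[{"x":0,"y":0,"z":0,"turn":0},{"x":0,"y":0,"z":0,"turn":0},{"x":0,"y":-0.1,"z":-0.5,"turn":0},{"x":0,"y":0,"z":-1,"turn":0},{"x":0,"y":0,"z":-1,"turn":0}]' 17; python3 -m crank '[{"x":0,"y":0,"z":-2,"turn":0},{"x":0,"y":0,"z":-3,"turn":0},{"x":0,"y":0,"z":-4,"turn":0},{"x":0,"y":0,"z":-5,"turn":0},{"x":0,"y":0,"z":-5,"turn":0}]';python3 -m crank '[{"x":0,"y":0,"z":-5,"turn":0},{"x":0,"y":0,"z":-5,"turn":0},{"x":0,"y":0,"z":-3,"turn":0},{"x":0,"y":0,"z":0,"turn":0}]' 60;  python3 - <<'E'
from h import *
togo([.485,-.372,.35],.1)
snap("wrist","w6")
E
```

```text
time: 9.7
tool_pos: [0.5493, -0.1909, 0.0467]
tool_rot: [0.003, 0.747, 0.665, 0.002]
contact_force: [7.6, 2.9, 1.2]
gripper_width: 0.065
grasp_force: 58.6
time: 10.1
tool_pos: [0.534, -0.189, 0.0351]
tool_rot: [0.002, 0.747, 0.665, 0.001]
contact_force: [3.9, 2.7, 4.2]
gripper_width: 0.06
grasp_force: 60.7
time: 10.6
tool_pos: [0.5313, -0.1888, 0.0587]
tool_rot: [-0.0, 0.747, 0.665, -0.0]
contact_force: [-0.1, 0.1, 0.6]
gripper_width: 0.168
grasp_force: 0.0
time: 11.1
tool_pos: [0.5311, -0.1886, 0.2507]
tool_rot: [0.0, 0.747, 0.665, -0.0]
contact_force: [0.6, -1.1, -0.4]
gripper_width: 0.17
grasp_force: 0.0
time: 11.5
tool_pos: [0.533, -0.1895, 0.3868]
tool_rot: [0.006, 0.747, 0.665, 0.002]
contact_force: [-0.1, 0.1, -0.2]
gripper_width: 0.597
grasp_force: 0.0
tool [ 0.533  -0.1895  0.3868] z [ 0.011 -0.006 -1.   ] y [ 0.993 -0.116  0.012] go cm [-18.66  -2.7    3.73] turn -0.216
```

View pics/w6.png

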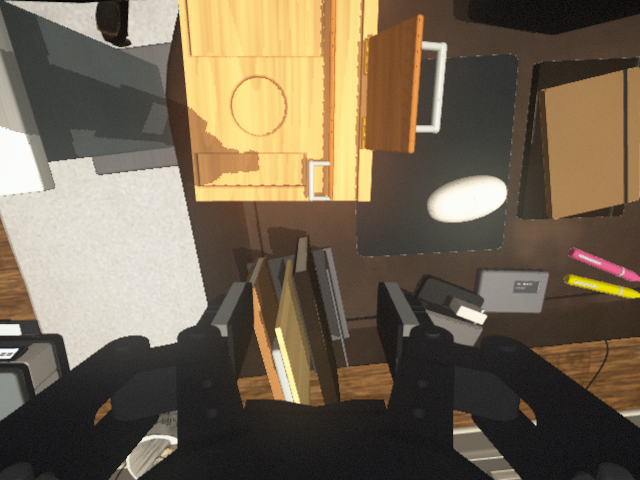

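The lip is up, with its bar in front at (315,180). The clipboard, with yellow board and white clip, is at (290,330). I'll move to see it from above.

```bash
python3 -m crank '[{"x":-4,"y":0,"z":0,"turn":-0.11},{"x":-4,"y":0,"z":0,"turn":-0.11},{"x":-4,"y":-1,"z":0,"turn":0},{"x":-4,"y":-1,"z":0,"turn":0},{"x":-3,"y":0,"z":0,"turn":0}]' 60; python3 -m crank '[{"x":-3,"y":0,"z":0,"turn":0},{"x":0,"y":0,"z":0,"turn":0},{"x":0,"y":0,"z":0,"turn":0}]'; python3 - <<'E'
from h import *
togo([.485,-.372,.35],.1)
snap("wrist","w7")
E
```

```text
time: 12.05
tool_pos: [0.5167, -0.3819, 0.3761]
tool_rot: [-0.002, 0.67, 0.742, -0.0]
contact_force: [0.0, -0.6, -0.3]
gripper_width: 0.601
grasp_force: 0.0
time: 12.35
tool_pos: [0.5208, -0.4097, 0.376]
tool_rot: [-0.002, 0.67, 0.743, 0.0]
contact_force: [-0.2, 0.6, -1.0]
gripper_width: 0.599
grasp_force: 0.0
tool [ 0.5208 -0.4097  0.376 ] z [-0.003  0.003 -1.   ] y [ 0.995  0.103 -0.002] go cm [ 4.11 -3.17  2.62] turn 0.003
```

View pics/w7.png

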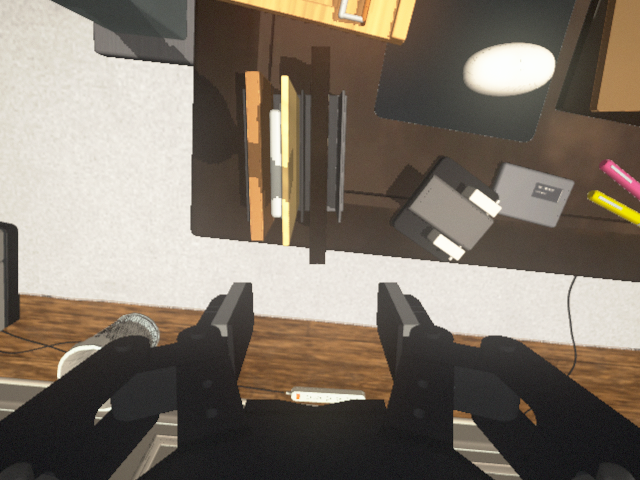

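The clipboard is seen from above: the board runs (285,76)–(288,245) and the white clip (270–281, 110–218).

```bash
python3 - <<'E'
from h import *
p,d,K,W=load("w7"); P=pts(d,K,W)
for v in (90,120,165,210,235):
    print(v,[f"{u}:{''.join('%02x'%c for c in p[v,u])}:{P[v,u,2]:.3f}" for u in range(264,302,2)])
for a in ((285,76,.208),(288,245,.208),(276,110,.206),(276,218,.206),(270,164,.206),(281,164,.206)): print(a,ray(*a,K,W).round(4))
E
```

```text
90 ['264:523b26:0.094', '266:56402d:0.076', '268:553b2b:0.058', '270:513927:0.039', '272:4d3726:0.016', '274:46382e:0.001', '276:47392e:0.001', '278:504034:0.003', '280:4e4132:0.001', '282:fefcbc:0.208', '284:fefec4:0.209', '286:fefec5:0.209', '288:dbc178:0.205', '290:a88b58:0.180', '292:a48854:0.154', '294:9d8051:0.119', '296:44362a:0.002', '298:43372c:0.001', '300:42372c:0.001']
120 ['264:563f2c:0.098', '266:553f2e:0.082', '268:53402a:0.061', '270:b7b2a4:0.208', '272:efede1:0.206', '274:f7f5eb:0.207', '276:fbfaf4:0.207', '278:faf9f2:0.207', '280:d0cbbb:0.205', '282:fdf8af:0.208', '284:fefdbe:0.208', '286:fefdbd:0.208', '288:dbbf77:0.206', '290:9f8456:0.180', '292:988153:0.152', '294:998051:0.119', '296:836e47:0.081', '298:736040:0.029', '300:57504b:0.007']
165 ['264:594532:0.107', '266:56412c:0.089', '268:59442f:0.071', '270:767063:0.205', '272:9a978c:0.206', '274:a8a697:0.520', '276:dfddcb:0.208', '278:e2e0d2:0.207', '280:e5e3d6:0.206', '282:f8e193:0.209', '284:fefcba:0.209', '286:fefdbe:0.209', '288:9c8155:0.207', '290:776446:0.184', '292:776141:0.156', '294:a08452:0.120', '296:8
[... 389 characters left out ...]
9:0.078', '298:544a40:0.008', '300:564f48:0.087']
235 ['264:6a5643:0.119', '266:635042:0.001', '268:584b41:0.000', '270:564c3e:0.000', '272:554841:0.001', '274:564940:0.001', '276:584c41:-0.001', '278:594c43:0.001', '280:57493e:-0.002', '282:b49665:0.207', '284:fefab4:0.208', '286:fefbbb:0.210', '288:fdf1a5:0.208', '290:9b8159:0.188', '292:5f5243:0.001', '294:594c3f:0.001', '296:564a3e:0.001', '298:584c41:-0.000', '300:5b4f42:0.001']
(285, 76, 0.208) [ 0.4848 -0.3018  0.208 ]
(288, 245, 0.208) [ 0.4988 -0.4395  0.208 ]
(276, 110, 0.206) [ 0.4795 -0.3277  0.206 ]
(276, 218, 0.206) [ 0.4862 -0.4167  0.206 ]
(270, 164, 0.206) [ 0.4777 -0.371   0.206 ]
(281, 164, 0.206) [ 0.4869 -0.3701  0.206 ]
```

```bash
python3 - <<'E'
from h import *
togo([.4855,-.3705,.175],.101)
E
python3 -m crank '[{"x":3,"y":-3,"z":0,"turn":0},{"x":1.2,"y":-0.1,"z":3,"turn":0},{"x":0,"y":0,"z":4,"turn":0},{"x":0,"y":0,"z":4,"turn":0},{"x":0,"y":0,"z":0,"turn":0}]' 50; python3 - <<'E'
from h import *
togo([.4855,-.3705,.175],.101)
E
```

```text
tool [ 0.5211 -0.4091  0.3767] z [-0.002  0.002 -1.   ] y [ 0.995  0.104 -0.002] go cm [ 4.17 -3.11 20.19] turn 0.003
time: 12.9
tool_pos: [0.4837, -0.3673, 0.2606]
tool_rot: [-0.007, 0.669, 0.743, 0.0]
contact_force: [-0.3, 0.9, -1.5]
gripper_width: 0.503
grasp_force: 0.0
tool [ 0.4837 -0.3673  0.2606] z [-0.009  0.009 -1.   ] y [ 0.994  0.105 -0.008] go cm [-0.43  0.22  8.55] turn 0.005
```

```bash
python3 -m crank '[{"x":-0.3,"y":0.1,"z":3,"turn":0},{"x":0,"y":0,"z":3,"turn":0},{"x":0,"y":0,"z":2.4,"turn":0},{"x":0,"y":0,"z":0,"turn":0},{"x":0,"y":0,"z":0,"turn":0}]' 50; python3 - <<'E'
from h import *
togo([.4855,-.3705,.175],.101)
E
python3 -m crank '[{"x":0,"y":0,"z":0,"turn":0},{"x":0,"y":0,"z":0,"turn":0},{"x":0,"y":0,"z":0,"turn":0},{"x":0,"y":0,"z":0,"turn":0},{"x":0,"y":0,"z":0,"turn":0}]' 0
python3 -m crank '[{"x":0,"y":0,"z":-1,"turn":0},{"x":0,"y":0,"z":-2,"turn":0},{"x":0,"y":0,"z":-3,"turn":0},{"x":0,"y":0,"z":-4,"turn":0},{"x":0,"y":0,"z":-4,"turn":0}]'
python3 -m crank '[{"x":0,"y":0,"z":-4,"turn":0},{"x":0,"y":0,"z":0,"turn":0}]'
python3 - <<'E'
from h import *
o=np.array([.5087,-.0748]);c,s=np.cos(-.122),np.sin(-.122); f=o+np.array([[c,-s],[s,c]])@[.074,0]; print(f)
togo([*f,.36],-.122)
p,d,K,W=snap("side","s2"); c=cv2.resize(p[260:400,200:360],None,fx=4,fy=4,interpolation=2); cv2.imwrite("pics/s2c.png",c[:,:,::-1])
E
```

```text
time: 13.4
tool_pos: [0.4883, -0.3743, 0.1863]
tool_rot: [0.001, 0.669, 0.743, -0.0]
contact_force: [0.2, -1.3, 0.6]
gripper_width: 0.498
grasp_force: 0.0
tool [ 0.4883 -0.3743  0.1863] z [ 0.001 -0.001 -1.   ] y [0.995 0.104 0.001] go cm [ 0.4  -0.24  1.13] turn 0.004
time: 13.9
tool_pos: [0.4886, -0.3754, 0.1874]
tool_rot: [0.002, 0.669, 0.743, -0.0]
contact_force: [-0.5, 0.1, 6.2]
gripper_width: 0.172
grasp_force: 60.7
time: 14.4
tool_pos: [0.487, -0.3735, 0.3246]
tool_rot: [-0.001, 0.669, 0.743, 0.0]
contact_force: [0.3, 0.1, -2.4]
gripper_width: 0.17
grasp_force: 59.5
time: 14.6
tool_pos: [0.489, -0.3755, 0.3727]
tool_rot: [0.006, 0.669, 0.743, -0.0]
contact_force: [0.3, -0.2, -1.0]
gripper_width: 0.174
grasp_force: 59.5
[ 0.58214997 -0.08380562]
tool [ 0.489  -0.3755  0.3727] z [ 0.009 -0.009 -1.   ] y [0.995 0.104 0.008] go cm [28.05 12.29  1.1 ] turn 0.226
```

View pics/s2c.png

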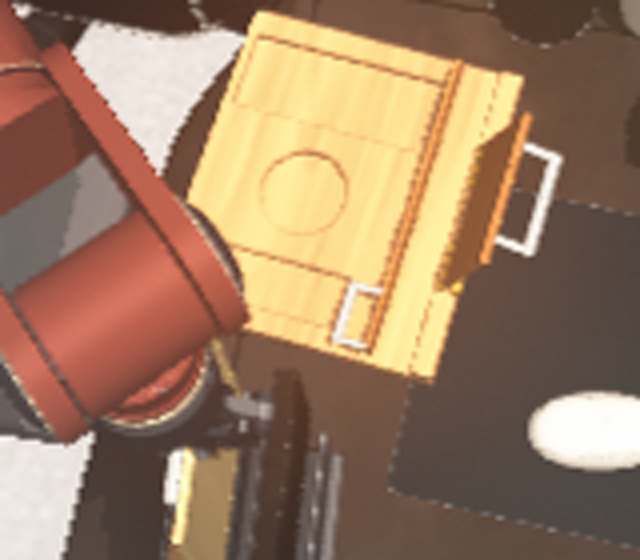

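The lip and backrest are both up and the clipboard is held clear of the sorter. Carrying it over.

```bash
python3 -m crank '[{"x":2,"y":2,"z":0,"turn":0.075},{"x":3,"y":2,"z":0,"turn":0.075},{"x":4,"y":2,"z":0,"turn":0.075},{"x":4,"y":1.5,"z":0,"turn":0},{"x":4,"y":1,"z":0,"turn":0}]';python3 -m crank '[{"x":4,"y":0.5,"z":0,"turn":0},{"x":4,"y":0,"z":0,"turn":0},{"x":2,"y":0,"z":0,"turn":0},{"x":0,"y":0,"z":0,"turn":0},{"x":0,"y":0,"z":0,"turn":0}]'; python3 - <<'E'
from h import *
o=np.array([.5087,-.0748]);c,s=np.cos(-.122),np.sin(-.122); f=o+np.array([[c,-s],[s,c]])@[.069,0]; print(f)
togo([*f,.201],-.122)
snap("wrist","w8")
E
```

```text
time: 15.15
tool_pos: [0.5807, -0.2043, 0.3609]
tool_rot: [-0.002, 0.749, 0.663, -0.001]
contact_force: [-0.1, 0.2, -3.0]
gripper_width: 0.172
grasp_force: 59.5
time: 15.65
tool_pos: [0.5972, -0.1072, 0.362]
tool_rot: [-0.001, 0.748, 0.663, -0.001]
contact_force: [-0.6, -0.2, -2.4]
gripper_width: 0.176
grasp_force: 59.5
[ 0.57718714 -0.08319713]
tool [ 0.5972 -0.1072  0.362 ] z [-0.003  0.    -1.   ] y [ 0.993 -0.12  -0.003] go cm [ 2.14 -2.22 16.11] turn 0.002
```

View pics/w8.png

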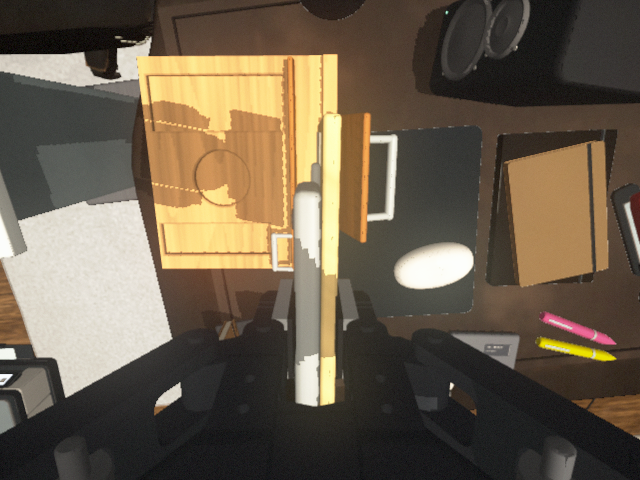

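The clipboard hangs straight in the grip, with the clip at (308,290) and the board edge at (331,260). The lip at (290,150) is upright.

```bash
python3 -m crank '[{"x":2.1,"y":-2.2,"z":0,"turn":0},{"x":0,"y":0,"z":4,"turn":0},{"x":0,"y":0,"z":4,"turn":0},{"x":0,"y":0,"z":3,"turn":0},{"x":0,"y":0,"z":2,"turn":0}]';python3 -m crank '[{"x":0,"y":0,"z":0,"turn":0},{"x":0,"y":0,"z":0,"turn":0}]'; python3 - <<'E'
from h import *
togo([.5772,-.0832,.201],-.122)
p,d,K,W=snap("scene","c1"); c=cv2.resize(p[190:310,300:460],None,fx=4,fy=4,interpolation=2); cv2.imwrite("pics/c1c.png",c[:,:,::-1])
E
```

```text
time: 16.2
tool_pos: [0.5766, -0.085, 0.2299]
tool_rot: [-0.002, 0.749, 0.662, -0.002]
contact_force: [-0.1, -0.0, -2.6]
gripper_width: 0.17
grasp_force: 59.6
time: 16.4
tool_pos: [0.5783, -0.085, 0.2341]
tool_rot: [-0.0, 0.749, 0.663, -0.0]
contact_force: [-0.4, 0.1, -2.0]
gripper_width: 0.17
grasp_force: 59.7
tool [ 0.5783 -0.085   0.2341] z [-0.001  0.    -1.   ] y [ 0.993 -0.122 -0.001] go cm [ 0.16 -0.13  3.31] turn -0.0
```

View pics/c1c.png

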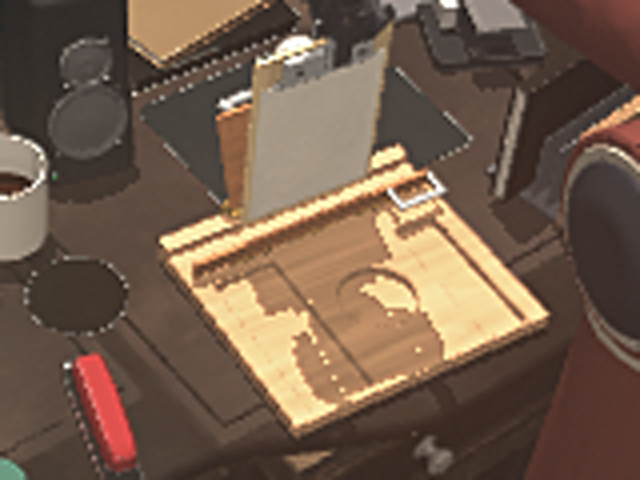

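The paper faces front and the foot at (310,200) is behind the lip. I'll lower it until it touches the ledge.

```bash
python3 -m crank '[{"x":0,"y":0,"z":1,"turn":0},{"x":0,"y":0,"z":1,"turn":0},{"x":0,"y":0,"z":0.7,"turn":0},{"x":0,"y":0,"z":0,"turn":0},{"x":0,"y":0,"z":0,"turn":0}]'; python3 -m crank '[{"x":0,"y":0,"z":0.3,"turn":0},{"x":0,"y":0,"z":0,"turn":0},{"x":0,"y":0,"z":0,"turn":0}]'
```

```text
time: 16.95
tool_pos: [0.5783, -0.0839, 0.2068]
tool_rot: [-0.0, 0.749, 0.663, -0.0]
contact_force: [0.8, 0.9, -2.6]
gripper_width: 0.173
grasp_force: 59.6
time: 17.25
tool_pos: [0.5786, -0.084, 0.2044]
tool_rot: [0.0, 0.749, 0.663, 0.0]
contact_force: [-0.4, 0.2, -2.6]
gripper_width: 0.17
grasp_force: 59.6
```

```bash
python3 -m crank '[{"x":0,"y":0,"z":0.3,"turn":0},{"x":0,"y":0,"z":0,"turn":0},{"x":0,"y":0,"z":0,"turn":0}]';  python3 -m crank '[{"x":0,"y":0,"z":0.25,"turn":0},{"x":0,"y":0,"z":0,"turn":0},{"x":0,"y":0,"z":0,"turn":0}]'
```

```text
time: 17.55
tool_pos: [0.5784, -0.084, 0.201]
tool_rot: [-0.0, 0.749, 0.663, -0.0]
contact_force: [-0.6, -0.0, -2.8]
gripper_width: 0.171
grasp_force: 59.6
time: 17.85
tool_pos: [0.5789, -0.084, 0.1995]
tool_rot: [0.0, 0.749, 0.663, 0.0]
contact_force: [0.5, 1.7, 1.2]
gripper_width: 0.172
grasp_force: 60.3
```

```bash
python3 -m crank '[{"x":0,"y":0,"z":0,"turn":0},{"x":0,"y":0,"z":0,"turn":0},{"x":0,"y":0.3,"z":0.4,"turn":0},{"x":0,"y":0.4,"z":0.4,"turn":0},{"x":0,"y":0.4,"z":0.4,"turn":0}]' 27;  python3 -m crank '[{"x":0,"y":0.5,"z":0.2,"turn":0},{"x":0,"y":0,"z":0,"turn":0},{"x":0,"y":0,"z":0,"turn":0}]'; python3 - <<'E'
from h import *
togo([.5772,-.0832,.201],-.122)
p,d,K,W=snap("scene","c2"); q,_,_,_=snap("wrist","w9"); c=np.hstack([cv2.resize(p[190:290,340:440],(400,400),interpolation=2),cv2.resize(q[:,100:540],(400,436))[:400]]); cv2.imwrite("pics/c2c.png",c[:,:,::-1])
E
```

```text
time: 18.35
tool_pos: [0.5896, -0.0854, 0.186]
tool_rot: [-0.0, 0.749, 0.663, -0.0]
contact_force: [0.2, 0.5, -0.2]
gripper_width: 0.27
grasp_force: 0.0
time: 18.65
tool_pos: [0.5945, -0.086, 0.1845]
tool_rot: [-0.0, 0.749, 0.663, -0.0]
contact_force: [0.1, 0.1, -0.4]
gripper_width: 0.268
grasp_force: 0.0
tool [ 0.5945 -0.086   0.1845] z [-0.  0. -1.] y [ 0.993 -0.121 -0.   ] go cm [ 0.07 -1.75 -1.65] turn 0.001
```

View pics/c2c.png

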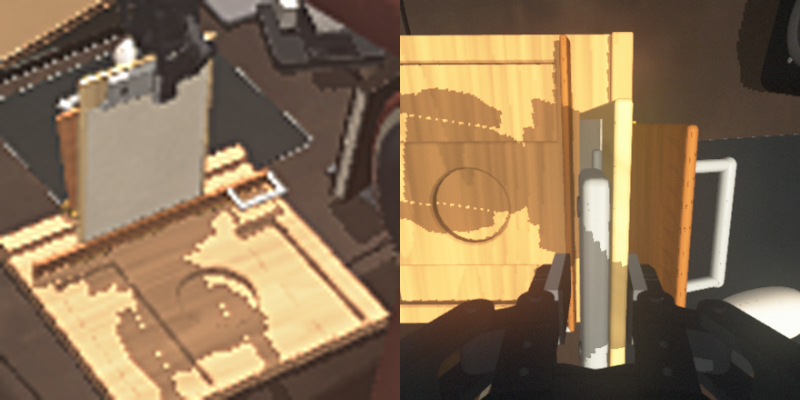

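The board now leans on the rear finger, with its foot behind the lip. I'll walk it back.

```bash
python3 -m crank '[{"x":0,"y":0.6,"z":0.2,"turn":0},{"x":0,"y":0.6,"z":0.2,"turn":0},{"x":0,"y":0.7,"z":0.2,"turn":0},{"x":0,"y":0.7,"z":0.2,"turn":0},{"x":0,"y":0.7,"z":0.2,"turn":0}]' 45;  python3 -m crank '[{"x":0,"y":0.6,"z":0.2,"turn":0},{"x":0,"y":0.6,"z":0.2,"turn":0},{"x":0,"y":0.6,"z":0.2,"turn":0},{"x":0,"y":0.6,"z":0.1,"turn":0},{"x":0,"y":0,"z":0,"turn":0}]' 70; python3 - <<'E'
from h import *
togo([.5772,-.0832,.201],-.122)
p,d,K,W=snap("scene","c3"); q,_,_,_=snap("wrist","w10"); c=np.hstack([cv2.resize(p[190:290,340:440],(400,400),interpolation=2),cv2.resize(q[:,100:540],(400,436))[:400]]); cv2.imwrite("pics/c3c.png",c[:,:,::-1])
E
```

```text
time: 19.25
tool_pos: [0.6279, -0.09, 0.1745]
tool_rot: [0.0, 0.749, 0.663, 0.0]
contact_force: [0.5, -0.0, -0.0]
gripper_width: 0.449
grasp_force: 0.2
time: 19.75
tool_pos: [0.6514, -0.0929, 0.1674]
tool_rot: [-0.0, 0.749, 0.663, -0.0]
contact_force: [-0.4, 0.3, 0.5]
gripper_width: 0.699
grasp_force: 0.0
tool [ 0.6514 -0.0929  0.1674] z [-0.  0. -1.] y [ 0.993 -0.121 -0.   ] go cm [ 0.07 -7.49 -3.36] turn 0.001
```

View pics/c3c.png

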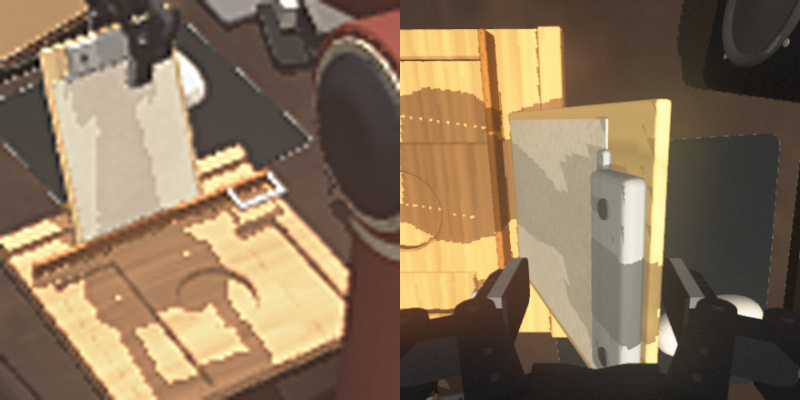

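The board leans well back with the clip up. The rear finger at (680,290) is clear of it. Open fully, shift back a little, then retreat upward.

```bash
python3 -m crank '[{"x":0,"y":0,"z":0,"turn":0},{"x":0,"y":0.5,"z":0,"turn":0},{"x":0,"y":0.4,"z":0,"turn":0},{"x":0,"y":0,"z":0,"turn":0}]' 100;  python3 -m crank '[{"x":0,"y":0.3,"z":-1,"turn":0},{"x":0,"y":0.3,"z":-1.5,"turn":0},{"x":0,"y":0.3,"z":-2,"turn":0},{"x":0,"y":0,"z":-3,"turn":0},{"x":0,"y":0,"z":-4,"turn":0}]'; python3 -m crank '[{"x":2,"y":0,"z":-4,"turn":0.14},{"x":4,"y":-2,"z":-4,"turn":0.14},{"x":4,"y":-3,"z":-2,"turn":0.14},{"x":4,"y":-4,"z":0,"turn":0.14},{"x":4,"y":-4,"z":0,"turn":0.14}]';python3 -m crank '[{"x":2,"y":-4,"z":0,"turn":0.14},{"x":0,"y":-4,"z":0,"turn":0.14},{"x":0,"y":-4,"z":0,"turn":0.14},{"x":0,"y":-3,"z":0,"turn":0.14},{"x":0,"y":0,"z":0,"turn":0.1}]'; python3 - <<'E'
from h import *
togo([.43,.22,.38],1.57); print(manip.state()["joint_pos"].round(2))
snap("side","s3")
E
```

```text
time: 20.25
tool_pos: [0.6604, -0.094, 0.1678]
tool_rot: [0.0, 0.749, 0.663, 0.0]
contact_force: [-1.4, 0.1, 0.8]
gripper_width: 1.002
grasp_force: 0.0
time: 20.75
tool_pos: [0.6683, -0.0948, 0.2833]
tool_rot: [-0.001, 0.749, 0.663, -0.001]
contact_force: [0.8, -0.3, -0.5]
gripper_width: 1.005
grasp_force: 0.0
time: 21.25
tool_pos: [0.635, 0.1061, 0.3788]
tool_rot: [0.001, 0.932, 0.363, 0.003]
contact_force: [0.1, 0.6, -0.1]
gripper_width: 1.001
grasp_force: 0.0
time: 21.75
tool_pos: [0.5705, 0.2479, 0.3771]
tool_rot: [-0.001, 0.999, 0.045, 0.001]
contact_force: [0.3, -1.7, -0.3]
gripper_width: 1.0
grasp_force: 0.0
tool [0.5705 0.2479 0.3771] z [ 0.002  0.002 -1.   ] y [ 0.09  -0.996 -0.002] go cm [-14.24   1.51  -0.33] turn 0.091
[ 0.29 -0.    1.43  0.    1.71  1.77]
```

```bash
python3 -m crank '[{"x":-4,"y":-1,"z":0,"turn":0.09},{"x":-4,"y":-1.5,"z":0,"turn":0},{"x":-4,"y":-1,"z":0,"turn":0},{"x":-2,"y":-1,"z":0,"turn":0},{"x":0,"y":0,"z":0,"turn":0}]'; python3 -m crank '[{"x":0,"y":0,"z":0,"turn":0},{"x":0,"y":0,"z":0,"turn":0}]'; python3 - <<'E'
from h import *
togo([.43,.3,.38],1.57)
snap("wrist","w11")
E
```

```text
time: 22.3
tool_pos: [0.4296, 0.2865, 0.377]
tool_rot: [-0.001, 1.0, 0.002, 0.002]
contact_force: [0.2, 0.3, -0.1]
gripper_width: 1.0
grasp_force: 0.0
time: 22.5
tool_pos: [0.4321, 0.2853, 0.3751]
tool_rot: [0.0, 1.0, -0.0, 0.0]
contact_force: [-0.1, 0.7, -0.1]
gripper_width: 1.001
grasp_force: 0.0
tool [0.4321 0.2853 0.3751] z [ 0.001 -0.    -1.   ] y [-0.001 -1.     0.   ] go cm [-0.21 -1.47 -0.49] turn 0.0
```

View pics/w11.png

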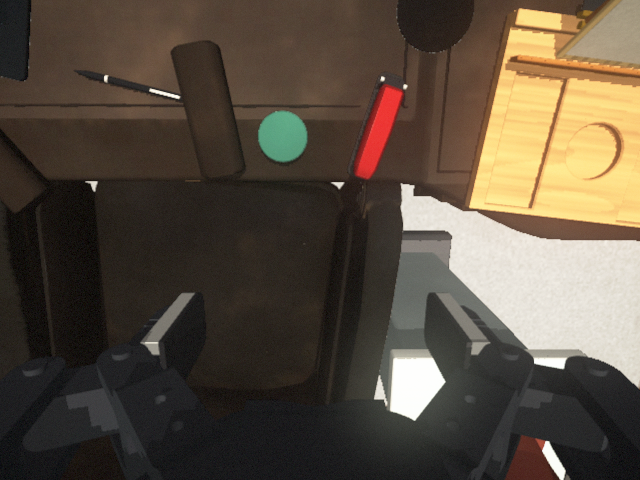

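That makes 16 pictures viewed, over the limit of 14, so the rest of the work is numeric only. In this one the stapler is at (378,130), the tin at (283,136) and the case at (208,110). I'll measure them by height and colour.

```bash
cat >> h.py <<'E'
O=np.array([.5087,-.0748]); YAW=-.122
def org(x,y):
    c,s=np.cos(YAW),np.sin(YAW); return O+np.array([c*x-s*y,s*x+c*y])
def rect(P,m):
    """rotated rectangle (centre, long, short, yaw of long axis) of world xy of masked points"""
    q=(P[m][:,:2]*1000).astype(np.float32); (cx,cy),(a,b),t=cv2.minAreaRect(q)
    box=cv2.boxPoints(((cx,cy),(a,b),t)); e=[box[1]-box[0],box[2]-box[1]]; e.sort(key=np.linalg.norm)
    return np.round([cx/1000,cy/1000],4),round(float(np.linalg.norm(e[1])),1),round(float(np.linalg.norm(e[0])),1),round(float((np.arctan2(e[1][1],e[1][0])+np.pi/2)%np.pi-np.pi/2),3)
def main(m):
    n,l,s,c=cv2.connectedComponentsWithStats(m.astype(np.uint8)); i=1+np.argmax(s[1:,4]); return l==i
E
python3 - <<'E'
from h import *
p,d,K,W=load("w11"); P=pts(d,K,W); h=cv2.cvtColor(p,cv2.COLOR_RGB2HSV)
U=np.mgrid[:480,:640][1]; V=np.mgrid[:480,:640][0]
red=main(((h[...,0]<8)|(h[...,0]>172))&(h[...,1]>150)&(h[...,2]>90)&(V<200))
print("red",rect(P,red),"z",np.percentile(P[red][:,2],[5,50,95]).round(3))
st=main((P[...,2]>.008)&(U>340)&(U<420)&(V<215)&(V>60)); print("stapler hgt",rect(P,st))
(cx,cy),r=cv2.minEnclosingCircle(np.argwhere(main((h[...,0]>70)&(h[...,0]<95)&(h[...,1]>80)&(V<200)&(U>200)))[:,::-1].astype(np.float32)); print("tin px",cx,cy,r,ray(cx,cy,.026,K,W).round(4))
ca=main((P[...,2]>.012)&(U>150)&(U<256)&(V<200)); print("case hgt",rect(P,ca),"z",np.percentile(P[ca][:,2],[50,95]).round(3))
ca=main((P[...,2]>.026)&(U>150)&(U<256)&(V<200)); print("case top",rect(P,ca))
for n in("w2","w4","w6","w8","w11","w3"):
    p,d,K,W=load(n); g=cv2.cvtColor(p,cv2.COLOR_RGB2GRAY)
    c=cv2.HoughCircles(cv2.medianBlur(g,3),cv2.HOUGH_GRADIENT,1,200,param1=90,param2=16,minRadius=20,maxRadius=45)
    u,v=(int(round(w)) for w in (W[:3,:3]@[*org(-.033,-.0115),.02]+W[:3,3])[:2]/(W[:3,:3]@[*org(-.033,-.0115),.02]+W[:3,3])[2]*K[0,0]+[K[0,2],K[1,2]])
    print(n,"pred",u,v,None if c is None else [(x.round(1).tolist(),ray(x[0],x[1],.02,K,W).round(4)) for x in c[0]][:2])
print(org(-.033,-.0115),org(-.046,-.094),org(-.033,.082))
E
```

```text
red (array([0.5045, 0.21  ]), 115.3, 97.0, -0.802) z [0.042 0.051 0.055]
stapler hgt (array([0.5074, 0.2076]), 128.1, 88.9, -0.859)
tin px 282.1666564941406 136.1666717529297 25.509353637695312 [0.4943 0.3276 0.026 ]
case hgt (array([0.5346, 0.375 ]), 161.6, 159.3, 0.226) z [0.034 0.036]
case top (array([0.5327, 0.3713]), 160.2, 158.4, 0.172)
w2 pred 316 151 [([316.5, 149.5, 26.600000381469727], array([ 0.4761, -0.0824,  0.02  ])), ([606.5, 312.5, 32.20000076293945], array([ 0.2402, -0.521 ,  0.02  ]))]
w4 pred 220 143 [([219.5, 140.5, 33.20000076293945], array([ 0.4744, -0.0795,  0.02  ])), ([443.5, 256.5, 20.5], array([ 0.7136, -0.2417,  0.02  ]))]
w6 pred 258 106 [([258.5, 106.5, 28.600000381469727], array([ 0.4745, -0.0834,  0.02  ])), ([305.5, 365.5, 39.79999923706055], array([ 0.4877, -0.4789,  0.02  ]))]
w8 pred 221 178 [([224.5, 175.5, 28.5], array([ 0.4791, -0.0795,  0.02  ])), ([449.5, 39.5, 34.29999923706055], array([0.7747, 0.047 , 0.02  ]))]
w11 pred 593 152 [([282.5, 135.5, 24.600000381469727], array([0.495 , 0.3276, 0.02  ])), ([581.5, 141.5, 39.900001525878906], array([ 0.4874, -0.0641,  0.02  ]))]
w3 pred 269 222 [([268.5, 218.5, 40.0], array([ 0.475, -0.079,  0.02 ])), ([416.5, 72.5, 44.400001525878906], array([0.606 , 0.0195, 0.02  ]))]
[ 0.47454576 -0.0821985 ] [ 0.45160233 -0.16250323] [0.48592448 0.01060653]
```

```bash
sed -i 's/^O=.*;/O=np.array([.509,-.0740]);/' h.py; cat >> h.py <<'E'
def pixrect(m,z,K,W):
    """rotated rectangle of a mask whose outline lies at height z (camera looking straight down)"""
    c=max(cv2.findContours(m.astype(np.uint8),0,1)[0],key=cv2.contourArea); q=np.array([ray(*x[0],z,K,W) for x in c])
    return rect(q,np.ones(len(q),bool))
E
python3 - <<'E'
from h import *
p,d,K,W=load("w11"); P=pts(cv2.medianBlur(d,5),K,W); h=cv2.cvtColor(p,cv2.COLOR_RGB2HSV)
V,U=np.mgrid[:480,:640]; op=lambda m:main(cv2.morphologyEx(m.astype(np.uint8),2,np.ones((5,5))))
red=op(((h[...,0]<8)|(h[...,0]>172))&(h[...,1]>150)&(h[...,2]>90)&(V<200)); print("red",pixrect(red,.05,K,W))
st=op((P[...,2]>.01)&(U>340)&(U<420)&(V<215)&(V>60)); print("stapler hgt@.02",pixrect(st,.02,K,W), "@.05",pixrect(st,.05,K,W),"px",cv2.boundingRect(st.astype(np.uint8)))
ca=op((P[...,2]>.024)&(P[...,2]<.05)&(U>150)&(U<256)&(V<200)); print("case top",pixrect(ca,.03,K,W),cv2.boundingRect(ca.astype(np.uint8)))
from collections import OrderedDict
for v in range(75,185,10): print(v,[round(float(x),3) for x in P[v,345:420:5,2]])
E
```

```text
red (array([0.4978, 0.209 ]), 113.1, 32.0, -0.301)
stapler hgt@.02 (array([0.5029, 0.2036]), 130.7, 35.2, -0.289) @.05 (array([0.5027, 0.2085]), 122.8, 33.1, -0.289) px (353, 76, 52, 103)
case top (array([0.5245, 0.4204]), 161.4, 57.1, 0.167) (171, 40, 71, 138)
75 [0.001, 0.001, 0.001, 0.001, 0.001, 0.001, 0.001, 0.007, 0.01, 0.009, 0.007, 0.002, 0.001, -0.0, 0.001]
85 [0.001, 0.001, 0.001, 0.001, 0.001, 0.001, 0.005, 0.018, 0.043, 0.041, 0.031, 0.031, 0.028, 0.001, 0.001]
95 [0.001, 0.001, 0.001, 0.001, 0.001, 0.001, 0.008, 0.048, 0.051, 0.051, 0.051, 0.05, 0.001, 0.001, 0.0]
105 [0.001, 0.001, 0.001, 0.001, 0.001, 0.007, 0.046, 0.052, 0.052, 0.052, 0.052, 0.003, 0.001, 0.001, 0.0]
115 [0.001, 0.001, 0.001, 0.001, 0.007, 0.041, 0.053, 0.053, 0.053, 0.053, 0.05, 0.001, 0.001, 0.0, 0.001]
125 [0.001, 0.001, 0.0, 0.001, 0.01, 0.051, 0.054, 0.055, 0.054, 0.054, 0.001, 0.001, 0.0, 0.001, 0.0]
135 [0.0, 0.001, 0.001, 0.008, 0.047, 0.053, 0.054, 0.054, 0.054, 0.002, 0.001, 0.001, 0.001, 0.0, 0.0]
145 [0.001, 0.001, 0.007, 0.041, 0.051, 0.052, 0.052, 0.053, 0.048, 0.001, 0.001, 0.001, 0.0, 0.0, 0.001]
155 [0.001, 0.001, 0.008, 0.048, 0.051, 0.051, 0.051, 0.049, 0.0, 0.0, 0.001, 0.001, 0.001, 0.001, 0.001]
165 [0.001, 0.008, 0.042, 0.049, 0.05, 0.05, 0.05, 0.001, 0.001, 0.001, 0.0, 0.001, 0.0, 0.001, 0.001]
175 [0.0, 0.002, 0.009, 0.043, 0.045, 0.043, 0.0, 0.0, 0.0, 0.001, 0.0, 0.0, 0.0, 0.001, 0.001]
```

```bash
python3 - <<'E'
from h import *
p,d,K,W=load("w11"); P=pts(cv2.medianBlur(d,3),K,W)
V,U=np.mgrid[:480,:640]; 
m=main((P[...,2]>.0045)&(U>340)&(U<420)&(V<215)&(V>55)); print(pixrect(m,.008,K,W),cv2.boundingRect(m.astype(np.uint8)))
t=np.array([np.cos(-.297),np.sin(-.297)]); n=np.array([-t[1],t[0]])
low=m&(P[...,2]<.012); A=P[m][:,:2]@t; B=P[m][:,:2]@n; L=P[low][:,:2]@t; print("along",np.percentile(A,[.5,2,98,99.5]).round(4),"low",np.percentile(L,[1,50,99]).round(4),"across",np.percentile(B,[1,99]).round(4),"red center",(np.array([.4978,.209])@t).round(4),(np.array([.4978,.209])@n).round(4))
hi=m&(P[...,2]>.03); print("hi",np.percentile(P[hi][:,:2]@t,[1,99]).round(4),np.percentile(P[hi][:,:2]@n,[1,50,99]).round(4))
E
```

```text
(array([0.5048, 0.2038]), 139.1, 41.1, -0.313) (347, 72, 60, 108)
along [0.3546 0.3594 0.4888 0.4916] low [0.3538 0.4273 0.4925] across [0.33   0.3626] red center 0.4148 0.3455
hi [0.3598 0.4822] [0.3304 0.3467 0.3601]
```

```bash
python3 -m crank '[{"x":3.5,"y":3.5,"z":3,"turn":0.15},{"x":3.5,"y":3.5,"z":4,"turn":0.15},{"x":0,"y":0,"z":5,"turn":0},{"x":0,"y":0,"z":5,"turn":0},{"x":0,"y":0,"z":5,"turn":0}]' 80; python3 -m crank '[{"x":0,"y":0,"z":0,"turn":0},{"x":0,"y":0,"z":0,"turn":0}]'; python3 - <<'E'
from h import *
togo([.506,.207,.030],np.pi/2-.30)
p,d,K,W=snap("wrist","w12"); P=pts(cv2.medianBlur(d,3),K,W); V,U=np.mgrid[:480,:640]
near=(abs(P[...,0]-.506)<.11)&(abs(P[...,1]-.207)<.07)
h=cv2.cvtColor(p,cv2.COLOR_RGB2HSV); red=main(((h[...,0]<8)|(h[...,0]>172))&(h[...,1]>150)&(h[...,2]>90)); print("red",pixrect(red,.052,K,W),cv2.boundingRect(red.astype(np.uint8)))
E
```

```text
time: 23.05
tool_pos: [0.4854, 0.2231, 0.1654]
tool_rot: [-0.0, 0.989, -0.151, 0.0]
contact_force: [1.2, 0.1, -0.4]
gripper_width: 0.799
grasp_force: 0.0
time: 23.25
tool_pos: [0.4848, 0.2238, 0.1672]
tool_rot: [0.0, 0.989, -0.15, -0.001]
contact_force: [0.4, 0.5, 0.7]
gripper_width: 0.799
grasp_force: 0.0
tool [0.4848 0.2238 0.1672] z [-0.002 -0.001 -1.   ] y [-0.296 -0.955  0.001] go cm [ 2.55  0.96 13.72] turn -0.001
red (array([0.5  , 0.207]), 110.5, 30.4, -0.305) (309, 120, 44, 155)
```

```bash
python3 -m crank '[{"x":2.6,"y":1.0,"z":3,"turn":0},{"x":0,"y":0,"z":4,"turn":0},{"x":0,"y":0,"z":4,"turn":0},{"x":0,"y":0,"z":2,"turn":0},{"x":0,"y":0,"z":0,"turn":0}]'; python3 -m crank '[{"x":0,"y":0,"z":0,"turn":0}]';python3 - <<'E'
from h import *
togo([.5064,.2057,.030],np.pi/2-.30)
E
```

```text
time: 23.8
tool_pos: [0.507, 0.2071, 0.0376]
tool_rot: [0.0, 0.989, -0.15, -0.0]
contact_force: [0.3, -0.3, 0.4]
gripper_width: 0.801
grasp_force: 0.0
time: 23.9
tool_pos: [0.5093, 0.2078, 0.0408]
tool_rot: [-0.001, 0.989, -0.149, 0.003]
contact_force: [0.7, -0.7, 1.1]
gripper_width: 0.799
grasp_force: 0.0
tool [0.5093 0.2078 0.0408] z [ 0.005  0.001 -1.   ] y [-0.296 -0.955 -0.003] go cm [-0.22  0.29  1.08] turn -0.0
```

```bash
python3 -m crank '[{"x":-0.1,"y":0.1,"z":0.9,"turn":0},{"x":0,"y":0,"z":0,"turn":0}]' 80; python3 -m crank '[{"x":0,"y":0,"z":0,"turn":0},{"x":0,"y":0,"z":0,"turn":0},{"x":0,"y":0,"z":0,"turn":0},{"x":0,"y":0,"z":0,"turn":0},{"x":0,"y":0,"z":0,"turn":0}]' 0; python3 - <<'E'
from h import *
togo([.5064,.2057,.030],np.pi/2-.30)
E
python3 -m crank '[{"x":0,"y":0,"z":-2,"turn":0},{"x":0,"y":0,"z":-4,"turn":-0.09},{"x":0,"y":0,"z":-4,"turn":-0.09},{"x":0,"y":0,"z":-4,"turn":0},{"x":0,"y":0,"z":0,"turn":0}]';python3 - <<'E'
from h import *
print(org(-.046,-.094)); togo([*org(-.046,-.094),.18],np.pi/2+YAW)
E
```

```text
time: 24.1
tool_pos: [0.5061, 0.2066, 0.0296]
tool_rot: [-0.0, 0.989, -0.149, 0.001]
contact_force: [-1.0, 0.6, -0.1]
gripper_width: 0.798
grasp_force: 0.0
time: 24.6
tool_pos: [0.5057, 0.2064, 0.029]
tool_rot: [-0.0, 0.989, -0.15, 0.0]
contact_force: [-1.6, -1.6, 5.5]
gripper_width: 0.345
grasp_force: 60.4
tool [0.5057 0.2064 0.029 ] z [ 0.001  0.    -1.   ] y [-0.296 -0.955 -0.   ] go cm [ 0.09  0.04 -0.1 ] turn -0.0
time: 25.1
tool_pos: [0.5086, 0.2074, 0.1747]
tool_rot: [-0.002, 0.998, -0.06, 0.005]
contact_force: [1.4, 0.2, -2.2]
gripper_width: 0.342
grasp_force: 60.4
[ 0.45190233 -0.16170323]
tool [0.5086 0.2074 0.1747] z [ 0.011  0.003 -1.   ] y [-0.12  -0.993 -0.004] go cm [-1.2  37.32 -0.71] turn 0.002
```

```bash
python3 -m crank '[{"x":0,"y":4,"z":0,"turn":0},{"x":0,"y":4.5,"z":0,"turn":0},{"x":-0.5,"y":4.5,"z":0,"turn":0},{"x":-0.5,"y":4.5,"z":0,"turn":0},{"x":0,"y":4.5,"z":0,"turn":0}]'; python3 -m crank '[{"x":0,"y":4.5,"z":0,"turn":0},{"x":0,"y":4.5,"z":0,"turn":0},{"x":0,"y":4.5,"z":0,"turn":0},{"x":0,"y":0,"z":0,"turn":0},{"x":0,"y":0,"z":0,"turn":0}]';python3 - <<'E'
from h import *
togo([*org(-.046,-.094),.042],np.pi/2+YAW)
p,d,K,W=snap("wrist","w13")
# organiser check from wrist: long straight edges of the narrow pocket / corners predicted
w=lambda x,y,z:(lambda q:(q[:2]/q[2]*K[0,0]+[K[0,2],K[1,2]]).round(1))(W[:3,:3]@[*org(x,y),z]+W[:3,3])
print([w(*a) for a in ((-.125,-.136,.02),(-.125,.136,.02),(.117,-.136,.03),(.117,.136,.03),(.028,-.072,.02),(.028,-.116,.02),(-.033,-.0115,.02))])
E
```

```text
time: 25.6
tool_pos: [0.4666, -0.0119, 0.1656]
tool_rot: [-0.0, 0.998, -0.06, -0.002]
contact_force: [0.9, -0.7, -3.6]
gripper_width: 0.341
grasp_force: 60.6
time: 26.1
tool_pos: [0.4514, -0.1451, 0.1661]
tool_rot: [-0.001, 0.998, -0.061, -0.002]
contact_force: [-1.2, -0.1, -3.7]
gripper_width: 0.342
grasp_force: 61.1
tool [ 0.4514 -0.1451  0.1661] z [-0.003  0.002 -1.   ] y [-0.123 -0.992 -0.002] go cm [ 0.3   1.66 12.4 ] turn -0.001
[array([382.9, 304.5]), array([ 67.5, 304.3]), array([404. , -24.4]), array([ -9.7, -23.9]), array([307.5, 118.3]), array([366.3, 118.3]), array([231.8, 198.9])]
```

```bash
python3 - <<'E'
from h import *
p,d,K,W=load("w13"); g=cv2.medianBlur(cv2.cvtColor(p,cv2.COLOR_RGB2GRAY),3); P=pts(cv2.medianBlur(d,3),K,W)
px=lambda x,y,z:(lambda q:(q[:2]/q[2]*K[0,0]+[K[0,2],K[1,2]]).round(1))(W[:3,:3]@[*org(x,y),z]+W[:3,3])
for c in cv2.HoughCircles(g,cv2.HOUGH_GRADIENT,1,300,param1=80,param2=14,minRadius=44,maxRadius=54)[0][:2]: print("circle",c,ray(*c[:2],.02,K,W).round(4),"want",org(-.033,-.0115).round(4))
# right edge of body and back edge of the narrow pocket
for x in (-.06,-.03,0,.02):
    a=px(x,-.136,.02); v=int(a[1]); print("right pred",a,"wood until", [int(u) for u in range(int(a[0])-14,int(a[0])+14) if P[v,u,2]>.012][-1:])
u=int(px(.028,-.106,.02)[0]); v=int(px(.028,-.106,.02)[1]); print("pocket back pred",u,v,[f"{k}:{int(g[k,u])}" for k in range(v-10,v+12)])
v=int(px(.02,-.116,.02)[1]); u=int(px(.02,-.116,.02)[0]); print("pocket right pred",u,v,[f"{k}:{int(g[v,k])}" for k in range(u-12,u+12)])
E
```

```text
circle [231.5 197.5  47.4] [ 0.4759 -0.0814  0.02  ] want [ 0.4748 -0.0814]
right pred [386.9 231.7] wood until [389]
right pred [388.9 195.1] wood until [390]
right pred [391.  156.4] wood until [392]
right pred [392.5 129.4] wood until [394]
pocket back pred 353 118 ['108:214', '109:193', '110:165', '111:148', '112:148', '113:159', '114:159', '115:149', '116:138', '117:135', '118:135', '119:149', '120:157', '121:157', '122:156', '123:153', '124:153', '125:170', '126:200', '127:209', '128:209', '129:209']
pocket right pred 365 129 ['353:209', '354:209', '355:209', '356:207', '357:209', '358:209', '359:209', '360:208', '361:208', '362:208', '363:208', '364:205', '365:169', '366:134', '367:134', '368:175', '369:183', '370:195', '371:221', '372:224', '373:226', '374:226', '375:226', '376:225']
```

```bash
python3 -m crank '[{"x":0.2,"y":1.6,"z":2,"turn":0},{"x":0,"y":0,"z":3,"turn":0},{"x":0,"y":0,"z":3,"turn":0},{"x":0,"y":0,"z":0,"turn":0},{"x":0,"y":0,"z":0,"turn":0}]'; python3 - <<'E'
from h import *
togo([*org(-.0465,-.094),.040],np.pi/2+YAW)
E
```

```text
time: 26.65
tool_pos: [0.4523, -0.1596, 0.0876]
tool_rot: [-0.001, 0.998, -0.059, -0.001]
contact_force: [0.2, -0.5, -1.9]
gripper_width: 0.343
grasp_force: 61.1
tool [ 0.4523 -0.1596  0.0876] z [-0.002  0.001 -1.   ] y [-0.118 -0.993 -0.001] go cm [-0.06  0.22  4.76] turn 0.004
```

```bash
python3 -m crank '[{"x":0,"y":0.2,"z":1.4,"turn":0},{"x":0,"y":0,"z":1.4,"turn":0},{"x":0,"y":0,"z":0,"turn":0},{"x":0,"y":0,"z":0,"turn":0}]'; python3 - <<'E'
from h import *
togo([*org(-.0465,-.094),.040],np.pi/2+YAW)
E
python3 -m crank '[{"x":0,"y":0,"z":0.6,"turn":0},{"x":0,"y":0,"z":0.5,"turn":0},{"x":0,"y":0,"z":0.4,"turn":0},{"x":0,"y":0,"z":0,"turn":0},{"x":0,"y":0,"z":0,"turn":0}]'
```

```text
time: 27.05
tool_pos: [0.4522, -0.1628, 0.0598]
tool_rot: [-0.0, 0.998, -0.06, -0.0]
contact_force: [0.0, -1.2, -3.7]
gripper_width: 0.347
grasp_force: 61.0
tool [ 0.4522 -0.1628  0.0598] z [-0.001  0.001 -1.   ] y [-0.12  -0.993 -0.   ] go cm [-0.09 -0.11  1.98] turn 0.002
time: 27.55
tool_pos: [0.4524, -0.163, 0.0451]
tool_rot: [-0.0, 0.998, -0.06, -0.0]
contact_force: [0.2, 0.1, -3.0]
gripper_width: 0.344
grasp_force: 61.1
```

```bash
python3 -m crank '[{"x":0,"y":-0.1,"z":0.3,"turn":0},{"x":0,"y":0,"z":0.2,"turn":0},{"x":0,"y":0,"z":0,"turn":0},{"x":0,"y":0,"z":0,"turn":0}]'; python3 -m crank '[{"x":0,"y":0,"z":0,"turn":0},{"x":0,"y":0,"z":0,"turn":0},{"x":0,"y":0,"z":0,"turn":0},{"x":0,"y":0,"z":0,"turn":0}]' 60; python3 -m crank '[{"x":0,"y":0,"z":-1.5,"turn":0},{"x":0,"y":0,"z":-3,"turn":0},{"x":0,"y":0,"z":-4,"turn":0},{"x":0,"y":0,"z":-4,"turn":0},{"x":0,"y":0,"z":-4,"turn":0}]';python3 -m crank '[{"x":-1,"y":0,"z":-4,"turn":0},{"x":-1,"y":-3,"z":-4,"turn":0},{"x":-2,"y":-3,"z":-2,"turn":0},{"x":0,"y":0,"z":0,"turn":0},{"x":0,"y":0,"z":0,"turn":0}]'; python3 - <<'E'
from h import *
togo([.45,-.05,.33])
p,d,K,W=snap("wrist","w14"); P=pts(cv2.medianBlur(d,3),K,W); h=cv2.cvtColor(p,cv2.COLOR_RGB2HSV)
red=main(((h[...,0]<8)|(h[...,0]>172))&(h[...,1]>150)&(h[...,2]>90)); r=pixrect(red,.061,K,W); print("red",r,"z",np.percentile(P[red][:,2],[50,90]).round(4))
c,s=np.cos(-YAW),np.sin(-YAW); print("org",np.array([[c,-s],[s,c]])@(r[0]-O)*1000)
E
```

```text
time: 27.95
tool_pos: [0.4526, -0.162, 0.0402]
tool_rot: [-0.0, 0.998, -0.06, -0.0]
contact_force: [0.1, -0.9, -3.8]
gripper_width: 0.345
grasp_force: 61.1
time: 28.35
tool_pos: [0.453, -0.1622, 0.0407]
tool_rot: [0.0, 0.998, -0.06, 0.0]
contact_force: [-0.5, -0.3, -0.5]
gripper_width: 0.6
grasp_force: 0.0
time: 28.85
tool_pos: [0.4524, -0.1619, 0.2069]
tool_rot: [0.0, 0.998, -0.06, 0.0]
contact_force: [1.2, -0.5, -0.7]
gripper_width: 0.6
grasp_force: 0.0
time: 29.35
tool_pos: [0.4203, -0.0981, 0.3052]
tool_rot: [0.001, 0.998, -0.06, 0.001]
contact_force: [0.6, 1.2, -1.0]
gripper_width: 0.598
grasp_force: 0.0
tool [ 0.4203 -0.0981  0.3052] z [ 0.002 -0.001 -1.   ] y [-0.119 -0.993  0.001] go cm [ 2.38 -5.13 -2.48] 
red (array([ 0.4462, -0.1599]), 111.7, 31.5, -0.129) z [0.0614 0.0639]
org [-51.87939934 -92.90413298]
```

Stapler seated: its top is at 64 mm, so the underside is on the pocket floor. Now the tin and case, measured fresh.

```bash
python3 -m crank '[{"x":0,"y":-4,"z":-2,"turn":0},{"x":0,"y":-4.5,"z":-2,"turn":0},{"x":-0.5,"y":-4.5,"z":-2,"turn":-0.12},{"x":0,"y":-4.5,"z":0,"turn":0},{"x":0,"y":-4.5,"z":0,"turn":0}]' 90; python3 -m crank '[{"x":0,"y":-4.5,"z":0,"turn":0},{"x":0,"y":-4.5,"z":0,"turn":0},{"x":0,"y":-4.5,"z":0,"turn":0},{"x":0,"y":-4,"z":0,"turn":0},{"x":0,"y":0,"z":0,"turn":0}]'; python3 -m crank '[{"x":0,"y":0,"z":0,"turn":0},{"x":0,"y":0,"z":0,"turn":0}]'; cat > look.py <<'E'
from h import *
import sys
p,d,K,W=snap("wrist",sys.argv[1]); P=pts(cv2.medianBlur(d,5),K,W); h=cv2.cvtColor(p,cv2.COLOR_RGB2HSV); V,U=np.mgrid[:480,:640]
g=main((h[...,0]>70)&(h[...,0]<95)&(h[...,1]>80)&(V<300)); (cx,cy),r=cv2.minEnclosingCircle(np.argwhere(g)[:,::-1].astype(np.float32)); print("tin px",cx,cy,r,ray(cx,cy,float(np.median(P[g][:,2])),K,W).round(4))
n,l,s,c=cv2.connectedComponentsWithStats(cv2.morphologyEx(((P[...,2]>.024)&(P[...,2]<.05)&(V<260)).astype(np.uint8),2,np.ones((5,5))))
for i in range(1,n):
    if s[i,4]>800: print("blob",s[i].tolist(),pixrect(l==i,.03,K,W))
togo([.45,.3,.3])
E
python3 look.py w15
```

```text
time: 29.9
tool_pos: [0.4312, 0.1224, 0.3634]
tool_rot: [0.0, 1.0, -0.001, -0.001]
contact_force: [0.3, -0.6, -0.3]
gripper_width: 0.902
grasp_force: 0.0
time: 30.4
tool_pos: [0.4306, 0.2993, 0.3611]
tool_rot: [0.001, 1.0, 0.002, -0.003]
contact_force: [0.6, -0.9, -0.5]
gripper_width: 0.9
grasp_force: 0.0
time: 30.6
tool_pos: [0.4313, 0.2954, 0.3631]
tool_rot: [0.001, 1.0, -0.001, -0.001]
contact_force: [-0.6, -0.0, 0.4]
gripper_width: 0.902
grasp_force: 0.0
tin px 288.5 134.92308044433594 26.31085205078125 [0.4942 0.328  0.0263]
blob [527, 3, 79, 27, 1456] (array([0.6258, 0.0068]), 88.6, 25.0, 1.544)
blob [524, 34, 116, 39, 2304] (array([ 0.5906, -0.0238]), 142.1, 33.8, 1.456)
blob [175, 36, 73, 142, 6400] (array([0.5245, 0.4205]), 161.4, 57.3, 0.168)
blob [264, 109, 50, 52, 2079] (array([0.4942, 0.3279]), 61.4, 61.3, -0.002)
blob [0, 144, 43, 71, 1824] (array([0.4371, 0.69  ]), 75.6, 59.4, 0.622)
tool [0.4313 0.2952 0.3636] z [-0.001 -0.001 -1.   ] y [-0.002 -1.     0.001] go cm [ 1.87 -0.49  6.36]
```

```bash
python3 -m crank '[{"x":3,"y":-1.5,"z":0,"turn":-0.15},{"x":3.6,"y":-1,"z":0,"turn":-0.15},{"x":0,"y":0,"z":3,"turn":-0.15},{"x":0,"y":0,"z":4,"turn":-0.15},{"x":0,"y":0,"z":4,"turn":-0.15}]' 100; python3 -m crank '[{"x":0,"y":0,"z":4,"turn":-0.15},{"x":0,"y":0,"z":4,"turn":-0.15},{"x":0,"y":0,"z":2,"turn":-0.15},{"x":0,"y":0,"z":0,"turn":0},{"x":0,"y":0,"z":0,"turn":0}]'; python3 - <<'E'
from h import *
togo([.4942,.328,.012])
E
python3 look.py w16
```

```text
time: 31.15
tool_pos: [0.4961, 0.3253, 0.2538]
tool_rot: [0.0, 0.93, 0.368, 0.001]
contact_force: [0.3, 0.3, -0.1]
gripper_width: 1.0
grasp_force: 0.0
time: 31.65
tool_pos: [0.4956, 0.3258, 0.1552]
tool_rot: [0.0, 0.827, 0.563, 0.0]
contact_force: [-0.1, 0.5, 0.3]
gripper_width: 0.999
grasp_force: 0.0
tool [0.4956 0.3258 0.1552] z [ 0.001  0.    -1.   ] y [ 0.93  -0.367  0.   ] go cm [ 0.15 -0.22 14.32] 
tin px 313.1689758300781 221.1439971923828 41.84248352050781 [0.4947 0.3291 0.0263]
blob [190, 0, 232, 177, 20302] (array([0.5239, 0.4208]), 162.7, 56.1, 0.169)
blob [272, 181, 83, 79, 5305] (array([0.4949, 0.3299]), 61.7, 59.9, -0.375)
tool [0.4963 0.3264 0.1566] z [ 0.003  0.001 -1.   ] y [ 0.931 -0.366  0.002] go cm [ -4.12  -3.31 -14.36]
```

```bash
python3 -m crank '[{"x":0.2,"y":-0.2,"z":4,"turn":0},{"x":0,"y":0,"z":4,"turn":0},{"x":0,"y":0,"z":3,"turn":0},{"x":0,"y":0,"z":2,"turn":0},{"x":0,"y":0,"z":0,"turn":0}]'; python3 -m crank '[{"x":0,"y":0,"z":0.7,"turn":0},{"x":0,"y":0,"z":0,"turn":0}]'; python3 - <<'E'
from h import *
togo([.4945,.3288,.012])
E
```

```text
time: 32.2
tool_pos: [0.4931, 0.3286, 0.0233]
tool_rot: [-0.0, 0.826, 0.564, -0.001]
contact_force: [-0.1, -0.3, -0.5]
gripper_width: 1.0
grasp_force: 0.0
time: 32.4
tool_pos: [0.4952, 0.3299, 0.0193]
tool_rot: [0.0, 0.826, 0.564, 0.002]
contact_force: [-0.5, -0.2, -0.6]
gripper_width: 0.998
grasp_force: 0.0
tool [0.4952 0.3299 0.0193] z [ 0.003  0.001 -1.   ] y [ 0.932 -0.363  0.002] go cm [-0.13 -0.03  0.73]
```

```bash
python3 -m crank '[{"x":-0.1,"y":0,"z":1,"turn":0},{"x":0,"y":0,"z":0.4,"turn":0},{"x":0,"y":0,"z":0,"turn":0}]'; python3 -m crank '[{"x":0,"y":0,"z":0,"turn":0},{"x":0,"y":0,"z":0,"turn":0},{"x":0,"y":0,"z":0,"turn":0},{"x":0,"y":0,"z":0,"turn":0}]' 0;  python3 - <<'E'
from h import *
togo([.4945,.3288,.005])
E
python3 -m crank '[{"x":0,"y":0,"z":-2,"turn":0},{"x":0,"y":0,"z":-4,"turn":0},{"x":0,"y":0,"z":-4,"turn":0},{"x":0,"y":0,"z":-4,"turn":0},{"x":0,"y":0,"z":0,"turn":0}]'; python3 - <<'E'
from h import *
print(org(-.033,-.0115)); togo([*org(-.033,-.0115),.14])
E
```

```text
time: 32.7
tool_pos: [0.4929, 0.3281, 0.0028]
tool_rot: [-0.0, 0.825, 0.565, -0.001]
contact_force: [-0.8, -0.5, -1.1]
gripper_width: 1.0
grasp_force: 0.0
time: 33.1
tool_pos: [0.4943, 0.3288, 0.0045]
tool_rot: [0.0, 0.825, 0.565, 0.001]
contact_force: [-0.5, 0.4, 4.1]
gripper_width: 0.727
grasp_force: 65.5
tool [0.4943 0.3288 0.0045] z [ 0.002  0.001 -1.   ] y [ 0.932 -0.363  0.001] go cm [ 0.01  0.02 -0.05] 
time: 33.6
tool_pos: [0.497, 0.3302, 0.1508]
tool_rot: [0.001, 0.825, 0.565, 0.006]
contact_force: [1.1, 0.4, 0.2]
gripper_width: 0.73
grasp_force: 65.6
[ 0.47484576 -0.0813985 ]
tool [0.497  0.3302 0.1508] z [ 0.011  0.006 -1.   ] y [ 0.932 -0.362  0.008] go cm [-39.18  12.84   0.83]
```

```bash
python3 -m crank '[{"x":-3.5,"y":1.2,"z":0,"turn":0},{"x":-4.3,"y":1.4,"z":0,"turn":0},{"x":-4.3,"y":1.4,"z":0,"turn":0},{"x":-4.3,"y":1.4,"z":0,"turn":0},{"x":-4.3,"y":1.4,"z":0,"turn":0}]'; python3 -m crank '[{"x":-4.3,"y":1.4,"z":0,"turn":0},{"x":-4.3,"y":1.4,"z":0,"turn":0},{"x":-4.3,"y":1.4,"z":0,"turn":0},{"x":-3.6,"y":1.2,"z":0,"turn":0},{"x":0,"y":0,"z":0,"turn":0}]'; python3 -m crank '[{"x":0,"y":0,"z":0,"turn":0}]'; python3 - <<'E'
from h import *
togo([*org(-.033,-.0115),.015])
p,d,K,W=snap("wrist","w17"); h=cv2.cvtColor(p,cv2.COLOR_RGB2HSV); g=main((h[...,0]>70)&(h[...,0]<95)&(h[...,1]>80)); c,_=cv2.minEnclosingCircle(np.argwhere(g)[:,::-1].astype(np.float32)); t=ray(*c,tool()[0][2]+.0215,K,W); print("lid",t.round(4),"minus tcp",(t-tool()[0]).round(4))
E
```

```text
time: 34.1
tool_pos: [0.4805, 0.1092, 0.1419]
tool_rot: [-0.0, 0.825, 0.565, -0.001]
contact_force: [0.4, -0.7, -1.0]
gripper_width: 0.732
grasp_force: 65.6
time: 34.6
tool_pos: [0.4713, -0.066, 0.1423]
tool_rot: [-0.0, 0.827, 0.562, -0.001]
contact_force: [-0.3, 0.5, -0.7]
gripper_width: 0.731
grasp_force: 65.6
time: 34.7
tool_pos: [0.4715, -0.0629, 0.1422]
tool_rot: [-0.001, 0.826, 0.564, -0.0]
contact_force: [0.5, 1.1, -1.0]
gripper_width: 0.73
grasp_force: 65.6
tool [ 0.4715 -0.0629  0.1422] z [-0.002  0.001 -1.   ] y [ 0.931 -0.365 -0.002] go cm [-1.61  1.02 12.72] 
lid [ 0.4696 -0.064   0.1638] minus tcp [-0.0021 -0.0019  0.0215]
```

```bash
python3 -m crank '[{"x":-1.6,"y":1,"z":2,"turn":0},{"x":0,"y":0,"z":3,"turn":0},{"x":0,"y":0,"z":3,"turn":0},{"x":0,"y":0,"z":0,"turn":0},{"x":0,"y":0,"z":0,"turn":0}]'; python3 - <<'E'
from h import *
togo([*org(-.033,-.0115),.015])
E
```

```text
time: 35.25
tool_pos: [0.4754, -0.0799, 0.0631]
tool_rot: [-0.001, 0.825, 0.565, -0.0]
contact_force: [-0.8, -0.7, -0.0]
gripper_width: 0.729
grasp_force: 65.8
tool [ 0.4754 -0.0799  0.0631] z [-0.002  0.001 -1.   ] y [ 0.933 -0.361 -0.002] go cm [-0.17  0.01  4.81]
```

```bash
python3 -m crank '[{"x":-0.1,"y":0,"z":1.5,"turn":0},{"x":0,"y":0,"z":1.5,"turn":0},{"x":0,"y":0,"z":0,"turn":0},{"x":0,"y":0,"z":0,"turn":0}]'; python3 - <<'E'
from h import *
togo([*org(-.033,-.0115),.015])
E
python3 -m crank '[{"x":0,"y":0,"z":0.5,"turn":0},{"x":0,"y":0,"z":0.5,"turn":0},{"x":0,"y":0,"z":0.3,"turn":0},{"x":0,"y":0,"z":0,"turn":0},{"x":0,"y":0,"z":0,"turn":0}]'
```

```text
time: 35.65
tool_pos: [0.4766, -0.082, 0.0351]
tool_rot: [0.001, 0.825, 0.565, 0.001]
contact_force: [0.3, -0.1, -0.4]
gripper_width: 0.727
grasp_force: 65.8
tool [ 0.4766 -0.082   0.0351] z [ 0.002 -0.001 -1.   ] y [ 0.932 -0.362  0.002] go cm [-0.01 -0.19  2.01] 
time: 36.15
tool_pos: [0.4754, -0.0821, 0.0204]
tool_rot: [-0.0, 0.825, 0.565, -0.0]
contact_force: [-0.1, -0.3, -0.9]
gripper_width: 0.733
grasp_force: 65.8
```

```bash
python3 -m crank '[{"x":0,"y":0,"z":0.3,"turn":0},{"x":0,"y":0,"z":0.2,"turn":0},{"x":0,"y":0,"z":0,"turn":0},{"x":0,"y":0,"z":0,"turn":0}]'; python3 -m crank '[{"x":0,"y":0,"z":0,"turn":0},{"x":0,"y":0,"z":0,"turn":0},{"x":0,"y":0,"z":0,"turn":0},{"x":0,"y":0,"z":0,"turn":0}]' 100; python3 -m crank '[{"x":0,"y":0,"z":-1.5,"turn":0},{"x":0,"y":0,"z":-3,"turn":0},{"x":0,"y":0,"z":-4,"turn":0},{"x":0,"y":0,"z":-4,"turn":0},{"x":0,"y":0,"z":-4,"turn":0}]';python3 -m crank '[{"x":0,"y":-2,"z":-4,"turn":0.15},{"x":0,"y":-3,"z":-4,"turn":0.15},{"x":0,"y":-2,"z":-2,"turn":0.15},{"x":0,"y":0,"z":0,"turn":0.15},{"x":0,"y":0,"z":0,"turn":0.15}]'; python3 -m crank '[{"x":0,"y":0,"z":0,"turn":0.15},{"x":0,"y":0,"z":0,"turn":0.15},{"x":0,"y":0,"z":0,"turn":0},{"x":0,"y":0,"z":0,"turn":0}]'; python3 look.py w18; python3 -c "
from h import *; print(org(-.033,-.0115))"
```

```text
time: 36.55
tool_pos: [0.4754, -0.082, 0.0154]
tool_rot: [-0.0, 0.825, 0.565, -0.0]
contact_force: [0.2, -0.5, -0.8]
gripper_width: 0.73
grasp_force: 65.8
time: 36.95
tool_pos: [0.4756, -0.0821, 0.0157]
tool_rot: [0.0, 0.825, 0.565, 0.0]
contact_force: [-0.1, -1.1, 0.1]
gripper_width: 0.999
grasp_force: 0.0
time: 37.45
tool_pos: [0.4752, -0.082, 0.182]
tool_rot: [0.0, 0.825, 0.565, 0.0]
contact_force: [0.5, -0.5, -0.0]
gripper_width: 1.0
grasp_force: 0.0
time: 37.95
tool_pos: [0.4153, -0.0472, 0.2822]
tool_rot: [0.001, 0.975, 0.22, 0.002]
contact_force: [-0.1, 0.4, 0.1]
gripper_width: 1.0
grasp_force: 0.0
time: 38.35
tool_pos: [0.4151, -0.0474, 0.2805]
tool_rot: [0.0, 0.997, 0.076, 0.0]
contact_force: [-0.1, 0.3, 0.6]
gripper_width: 0.999
grasp_force: 0.0
[ 0.47484576 -0.0813985 ]Traceback (most recent call last):
  File "look.py", line 4, in <module>
    g=main((h[...,0]>70)&(h[...,0]<95)&(h[...,1]>80)&(V<300)); (cx,cy),r=cv2.minEnclosingCircle(np.argwhere(g)[:,::-1].astype(np.float32)); print("tin px",cx,cy,r,ray(cx,cy,float(np.median(P[g][:,2])),K,W).round(4))
  File "h.py", line 34, in main
    n,l,s,c=cv2.connectedComponentsWithStats(m.astype(np.uint8)); i=1+np.argmax(s[1:,4]); return l==i
                                                                      ~~~~~~~~~^^^^^^^^^
    return _wrapfunc(a, 'argmax', axis=axis, out=out, **kwds)
    return bound(*args, **kwds)
ValueError: attempt to get argmax of an empty sequence
```

```bash
python3 - <<'E'
from h import *
p,d,K,W=load("w18"); P=pts(cv2.medianBlur(d,3),K,W); h=cv2.cvtColor(p,cv2.COLOR_RGB2HSV)
q=W[:3,:3]@[.475,-.0815,.036]+W[:3,3]; u,v=(q[:2]/q[2]*K[0,0]+[K[0,2],K[1,2]]).astype(int); print(u,v,h[v,u],P[v,u].round(3))
g=(h[...,0]>40)&(h[...,0]<100)&(h[...,1]>40)&(abs(P[...,0]-.475)<.08)&(abs(P[...,1]+.08)<.08); print(g.sum())
if g.sum()>50:
    g=main(g); c,r=cv2.minEnclosingCircle(np.argwhere(g)[:,::-1].astype(np.float32)); print(c,r,ray(*c,.036,K,W).round(4),np.percentile(P[g][:,2],[5,50,95]).round(4),np.median(h[g],0))
E
```

```text
356 145 [ 57  56 168] [ 0.475 -0.08   0.037]
4100
(357.8940124511719, 145.24732971191406) 31.139753341674805 [ 0.4752 -0.0825  0.036 ] [0.0356 0.0363 0.0369] [ 55.  58. 165.]
```

Tin flat and centred (lid at 36 mm, within 1.5 mm). Now the case.

```bash
python3 -m crank '[{"x":0.8,"y":-4,"z":-2,"turn":0},{"x":1,"y":-4.5,"z":-2,"turn":0},{"x":1,"y":-4.5,"z":-2,"turn":0},{"x":1,"y":-4.5,"z":0,"turn":0},{"x":1,"y":-4.5,"z":0,"turn":0}]' 100; python3 -m crank '[{"x":1,"y":-4.5,"z":0,"turn":0},{"x":1,"y":-4.5,"z":0,"turn":0},{"x":0.8,"y":-4.5,"z":0,"turn":0},{"x":0,"y":0,"z":0,"turn":0},{"x":0,"y":0,"z":0,"turn":0}]'; sed -i 's/^g=main/#g=main/' look.py; python3 look.py w19;  python3 - <<'E'
from h import *
togo([.5245,.4205,.02],np.pi/2+.168)
E
```

```text
time: 38.9
tool_pos: [0.4299, 0.1788, 0.3416]
tool_rot: [-0.0, 0.997, 0.076, 0.001]
contact_force: [-0.6, 0.6, -0.5]
gripper_width: 0.996
grasp_force: 0.0
time: 39.4
tool_pos: [0.437, 0.3152, 0.3397]
tool_rot: [0.0, 0.997, 0.077, -0.001]
contact_force: [-0.0, 0.4, 0.7]
gripper_width: 1.0
grasp_force: 0.0
blob [207, 22, 57, 149, 7188] (array([0.5245, 0.4206]), 161.3, 56.8, 0.168)
blob [572, 47, 68, 36, 1331] (array([0.626 , 0.0098]), 84.2, 20.7, 1.479)
blob [563, 87, 77, 36, 1219] (array([ 0.5934, -0.002 ]), 98.8, 34.7, 1.462)
blob [0, 98, 41, 79, 1896] (array([0.4378, 0.6707]), 91.4, 47.0, -0.073)
blob [605, 182, 35, 51, 1447] (array([ 0.469 , -0.0691]), 66.4, 41.6, 0.387)
tool [0.4372 0.3144 0.34  ] z [-0.    -0.001 -1.   ] y [ 0.151 -0.989  0.001] go cm [1.05 1.61 4.  ] 
tool [0.4372 0.3144 0.34  ] z [-0.    -0.001 -1.   ] y [ 0.151 -0.989  0.001] go cm [10.25 -9.19 31.99] turn -0.017
```

```bash
python3 -m crank '[{"x":3.4,"y":-3,"z":2,"turn":-0.017},{"x":3.4,"y":-3,"z":3.5,"turn":0},{"x":3.4,"y":-3.2,"z":3.5,"turn":0},{"x":0,"y":0,"z":4.5,"turn":0},{"x":0,"y":0,"z":4.5,"turn":0}]'; python3 -m crank '[{"x":0,"y":0,"z":4,"turn":0},{"x":0,"y":0,"z":0,"turn":0},{"x":0,"y":0,"z":0,"turn":0}]';  python3 - <<'E'
from h import *
togo([.5245,.4206,.005],np.pi/2+.168)
E
```

```text
time: 39.95
tool_pos: [0.517, 0.4111, 0.1688]
tool_rot: [-0.0, 0.997, 0.083, 0.001]
contact_force: [0.3, 0.5, -0.3]
gripper_width: 1.0
grasp_force: 0.0
time: 40.25
tool_pos: [0.516, 0.4107, 0.1302]
tool_rot: [0.0, 0.997, 0.083, -0.0]
contact_force: [0.4, -0.2, 0.7]
gripper_width: 1.0
grasp_force: 0.0
tool [0.516  0.4107 0.1302] z [-0. -0. -1.] y [ 0.165 -0.986  0.   ] go cm [ 1.01 -0.84 12.52] turn -0.002
```

```bash
python3 -m crank '[{"x":1,"y":-0.8,"z":2,"turn":0},{"x":0,"y":0,"z":3,"turn":0},{"x":0,"y":0,"z":3,"turn":0},{"x":0,"y":0,"z":2,"turn":0},{"x":0,"y":0,"z":0,"turn":0}]'; python3 -m crank '[{"x":0,"y":0,"z":1,"turn":0},{"x":0,"y":0,"z":0,"turn":0},{"x":0,"y":0,"z":0,"turn":0}]';  python3 - <<'E'
from h import *
togo([.5245,.4206,.005],np.pi/2+.168)
E
```

```text
time: 40.75
tool_pos: [0.5244, 0.4209, 0.0302]
tool_rot: [0.0, 0.997, 0.083, -0.0]
contact_force: [-0.5, -0.2, 0.3]
gripper_width: 1.0
grasp_force: 0.0
time: 41.05
tool_pos: [0.5252, 0.422, 0.0217]
tool_rot: [-0.001, 0.997, 0.083, 0.001]
contact_force: [0.1, 0.3, 0.4]
gripper_width: 0.996
grasp_force: 0.0
tool [0.5252 0.422  0.0217] z [ 0.002  0.002 -1.   ] y [ 0.166 -0.986 -0.001] go cm [-0.09  0.13  1.67] turn -0.001
```

```bash
python3 -m crank '[{"x":-0.1,"y":0.1,"z":0.9,"turn":0},{"x":0,"y":0,"z":0.7,"turn":0},{"x":0,"y":0,"z":0,"turn":0}]'; python3 -m crank '[{"x":0,"y":0,"z":0,"turn":0},{"x":0,"y":0,"z":0,"turn":0},{"x":0,"y":0,"z":0,"turn":0},{"x":0,"y":0,"z":0,"turn":0}]' 0;  python3 - <<'E'
from h import *
togo([.5245,.4206,.005],np.pi/2+.168)
E
python3 -m crank '[{"x":0,"y":0,"z":-2,"turn":0},{"x":0,"y":0,"z":-4,"turn":0},{"x":0,"y":0,"z":-4,"turn":0.14},{"x":0,"y":0,"z":-4,"turn":0.15},{"x":0,"y":0,"z":0,"turn":0}]'; python3 - <<'E'
from h import *
print(org(-.033,.082)); togo([*org(-.033,.082),.14],np.pi/2+YAW)
E
```

```text
time: 41.35
tool_pos: [0.5221, 0.4195, 0.0019]
tool_rot: [0.001, 0.997, 0.083, -0.001]
contact_force: [0.2, -0.2, -0.4]
gripper_width: 1.001
grasp_force: 0.0
time: 41.75
tool_pos: [0.5237, 0.4205, 0.0044]
tool_rot: [-0.0, 0.997, 0.083, 0.001]
contact_force: [1.5, 0.3, 2.1]
gripper_width: 0.658
grasp_force: 66.9
tool [0.5237 0.4205 0.0044] z [ 0.001  0.001 -1.   ] y [ 0.166 -0.986 -0.   ] go cm [ 0.08  0.01 -0.06] turn -0.001
time: 42.25
tool_pos: [0.5268, 0.4226, 0.1522]
tool_rot: [-0.004, 0.998, -0.062, 0.005]
contact_force: [1.0, 0.8, 0.6]
gripper_width: 0.658
grasp_force: 66.7
[0.48622448 0.01140653]
tool [0.5268 0.4226 0.1522] z [ 0.011  0.007 -1.   ] y [-0.125 -0.992 -0.009] go cm [ 1.09 41.31  0.88] turn -0.003
```

```bash
python3 -m crank '[{"x":0,"y":4,"z":0,"turn":0},{"x":0,"y":4.6,"z":0,"turn":0},{"x":0.5,"y":4.6,"z":0,"turn":0},{"x":0.4,"y":4.6,"z":0,"turn":0},{"x":0,"y":4.6,"z":0,"turn":0}]'; python3 -m crank '[{"x":0,"y":4.6,"z":0,"turn":0},{"x":0,"y":4.6,"z":0,"turn":0},{"x":0,"y":4.6,"z":0,"turn":0},{"x":0,"y":3.5,"z":0,"turn":0},{"x":0,"y":0,"z":0,"turn":0}]'; python3 -m crank '[{"x":0,"y":0,"z":0,"turn":0},{"x":0,"y":0,"z":0,"turn":0}]'; python3 - <<'E'
from h import *
togo([*org(-.034,.082),.015],np.pi/2+YAW)
E
```

```text
time: 42.75
tool_pos: [0.5039, 0.195, 0.1428]
tool_rot: [0.0, 0.998, -0.061, -0.0]
contact_force: [0.1, 0.1, -0.6]
gripper_width: 0.658
grasp_force: 66.6
time: 43.25
tool_pos: [0.4824, 0.0218, 0.1428]
tool_rot: [0.001, 0.998, -0.064, -0.001]
contact_force: [0.5, -0.0, -1.8]
gripper_width: 0.659
grasp_force: 66.6
time: 43.45
tool_pos: [0.4832, 0.0258, 0.1433]
tool_rot: [-0.0, 0.998, -0.061, -0.0]
contact_force: [0.1, 0.3, -0.7]
gripper_width: 0.654
grasp_force: 66.6
tool [0.4832 0.0258 0.1433] z [-0.001  0.    -1.   ] y [-0.122 -0.993 -0.   ] go cm [ 0.39  1.39 12.83] turn -0.0
```

```bash
python3 -m crank '[{"x":0.4,"y":1.4,"z":2,"turn":0},{"x":0,"y":0,"z":3,"turn":0},{"x":0,"y":0,"z":3,"turn":0},{"x":0,"y":0,"z":0,"turn":0},{"x":0,"y":0,"z":0,"turn":0}]'; python3 - <<'E'
from h import *
togo([*org(-.034,.082),.015],np.pi/2+YAW)
E
```

```text
time: 43.95
tool_pos: [0.4853, 0.0117, 0.0635]
tool_rot: [-0.0, 0.998, -0.061, -0.001]
contact_force: [-0.4, -0.4, 0.5]
gripper_width: 0.657
grasp_force: 66.6
tool [0.4853 0.0117 0.0635] z [-0.002  0.    -1.   ] y [-0.121 -0.993 -0.   ] go cm [-0.    0.02  4.85] turn 0.001
```

```bash
python3 -m crank '[{"x":0,"y":0,"z":1.5,"turn":0},{"x":0,"y":0,"z":1.5,"turn":0},{"x":0,"y":0,"z":0.6,"turn":0},{"x":0,"y":0,"z":0,"turn":0},{"x":0,"y":0,"z":0,"turn":0}]'; python3 - <<'E'
from h import *
togo([*org(-.034,.082),.015],np.pi/2+YAW)
E
python3 -m crank '[{"x":0,"y":0,"z":0.4,"turn":0},{"x":0,"y":0,"z":0.4,"turn":0},{"x":0,"y":0,"z":0,"turn":0},{"x":0,"y":0,"z":0,"turn":0}]'
```

```text
time: 44.45
tool_pos: [0.4867, 0.0108, 0.0292]
tool_rot: [0.0, 0.998, -0.061, 0.001]
contact_force: [0.7, 0.4, -0.5]
gripper_width: 0.659
grasp_force: 66.6
tool [0.4867 0.0108 0.0292] z [ 0.002 -0.    -1.   ] y [-0.122 -0.992 -0.   ] go cm [-0.16 -0.05  1.42] turn -0.001
time: 44.85
tool_pos: [0.4855, 0.0107, 0.0196]
tool_rot: [-0.0, 0.998, -0.062, -0.0]
contact_force: [-0.1, -1.2, -0.6]
gripper_width: 0.658
grasp_force: 66.6
```

In the pocket with no resistance. Lower the last few millimetres, release and check everything.

```bash
python3 -m crank '[{"x":0,"y":0,"z":0.3,"turn":0},{"x":0,"y":0,"z":0.2,"turn":0},{"x":0,"y":0,"z":0,"turn":0},{"x":0,"y":0,"z":0,"turn":0}]'; python3 -m crank '[{"x":0,"y":0,"z":0,"turn":0},{"x":0,"y":0,"z":0,"turn":0},{"x":0,"y":0,"z":0,"turn":0},{"x":0,"y":0,"z":0,"turn":0}]' 95; python3 -m crank '[{"x":0,"y":0,"z":-1.5,"turn":0},{"x":0,"y":0,"z":-3,"turn":0},{"x":0,"y":0,"z":-4,"turn":0},{"x":0,"y":0,"z":-4,"turn":0},{"x":0,"y":0,"z":-4,"turn":0}]';python3 -m crank '[{"x":-2,"y":2,"z":-4,"turn":0},{"x":-3,"y":3,"z":-4,"turn":0},{"x":-3,"y":3,"z":-2,"turn":0},{"x":0,"y":0,"z":0,"turn":0},{"x":0,"y":0,"z":0,"turn":0}]'; python3 - <<'E'
from h import *
p,d,K,W=snap("wrist","w20"); P=pts(cv2.medianBlur(d,3),K,W); h=cv2.cvtColor(p,cv2.COLOR_RGB2HSV); togo([.4,-.08,.3])
c,s=np.cos(-YAW),np.sin(-YAW); Ro=np.array([[c,-s],[s,c]]); Q=P.copy(); Q[...,:2]=(P[...,:2]-O)@Ro.T
near=lambda x,y,rx,ry,z0,z1:(abs(Q[...,0]-x)<rx)&(abs(Q[...,1]-y)<ry)&(Q[...,2]>z0)&(Q[...,2]<z1)
for n,m,z in (("case",near(-.033,.082,.1,.05,.032,.06),.04),("tin",near(-.033,-.0115,.05,.05,.03,.06),.036)):
    m=main(cv2.morphologyEx(m.astype(np.uint8),2,np.ones((3,3)))); r=pixrect(m,z,K,W); print(n,r,"org mm",(Ro@(r[0]-O)*1000).round(1),"z pct",np.percentile(Q[m][:,2],[5,50,95]).round(4), "corner z", [round(float(np.median(Q[m&(abs(Q[...,0]+.033-sx)<.015)][:,2])),4) for sx in (-.05,.05)] if n=="case" else "")
red=main(((h[...,0]<8)|(h[...,0]>172))&(h[...,1]>150)&(h[...,2]>90)); r=pixrect(red,.061,K,W); print("red",r,(Ro@(r[0]-O)*1000).round(1))
# clipboard plane from side and scene cameras, in organiser frame: x against z
for n in ("side","scene"):
    p,d,K,W=snap(n,n+"_end"); A=pts(d,K,W); A[...,:2]=(A[...,:2]-O)@Ro.T
    m=(A[...,0]>.055)&(A[...,0]<.2)&(abs(A[...,1])<.085)&(A[...,2]>.05)&(A[...,2]<.22); B=A[m]
    for z in np.arange(.05,.21,.03):
        C=B[abs(B[:,2]-z)<.01]; 
        if len(C)>5: print(n,z.round(2),len(C),"x",np.percentile(C[:,0],[5,50,95]).round(3),"y",np.percentile(C[:,1],[3,97]).round(3))
    l=(A[...,0]>.03)&(A[...,0]<.075)&(A[...,1]>.075)&(A[...,1]<.13)&(A[...,2]>.03); print("lip",l.sum(),np.percentile(A[l],[10,90],axis=0).round(3).tolist() if l.sum() else "")
E
```

```text
time: 45.25
tool_pos: [0.4859, 0.0107, 0.0158]
tool_rot: [0.0, 0.998, -0.061, -0.0]
contact_force: [-4.3, 0.1, 7.1]
gripper_width: 0.659
grasp_force: 71.4
time: 45.65
tool_pos: [0.4855, 0.0107, 0.0145]
tool_rot: [0.0, 0.998, -0.062, -0.0]
contact_force: [0.1, 0.2, 0.3]
gripper_width: 0.948
grasp_force: 0.0
time: 46.15
tool_pos: [0.4852, 0.0108, 0.181]
tool_rot: [-0.0, 0.998, -0.062, -0.0]
contact_force: [0.8, -1.0, -0.9]
gripper_width: 0.951
grasp_force: 0.0
time: 46.65
tool_pos: [0.4012, -0.0555, 0.2747]
tool_rot: [0.0, 0.998, -0.062, 0.001]
contact_force: [-0.5, 0.3, 0.2]
gripper_width: 0.953
grasp_force: 0.0
tool [ 0.4011 -0.055   0.2735] z [-0.  0. -1.] y [-0.123 -0.992 -0.   ] go cm [ 0.2   2.5  -2.65] 
case (array([0.4869, 0.0096]), 161.0, 57.0, -0.122) org mm [-32.1  80.3] z pct [0.0378 0.0441 0.0448] corner z [0.0442, 0.0441]
tin (array([ 0.4748, -0.0818]), 63.6, 63.6, 0.673) org mm [-33.  -11.9] z pct [0.0349 0.0363 0.0369] corner z 
red (array([ 0.4459, -0.1579]), 111.4, 33.8, -0.134) [-52.4 -91. ]
side 0.05 50 x [0.072 0.086 0.099] y [-0.067  0.064]
side 0.08 113 x [0.094 0.099 0.11 ] y [-0.066  0.067]
side 0.11 162 x [0.11  0.117 0.171] y [-0.066  0.062]
side 0.14 123 x [0.124 0.13  0.136] y [-0.067  0.065]
side 0.17 49 x [0.139 0.145 0.151] y [-0.068  0.07 ]
side 0.2 236 x [0.146 0.158 0.165] y [-0.059  0.062]
lip 78 [[0.034, 0.078, 0.035], [0.062, 0.113, 0.047]]
scene 0.05 96 x [0.081 0.089 0.097] y [-0.053  0.072]
scene 0.08 186 x [0.094 0.103 0.11 ] y [-0.063  0.071]
scene 0.11 199 x [0.11  0.118 0.126] y [-0.061  0.071]
scene 0.14 185 x [0.125 0.133 0.141] y [-0.06   0.071]
scene 0.17 167 x [0.139 0.146 0.155] y [-0.064  0.073]
scene 0.2 184 x [0.146 0.156 0.167] y [-0.056  0.073]
lip 94 [[0.035, 0.079, 0.033], [0.064, 0.121, 0.048]]
```

All checks pass: the tools are flat and centred, the clipboard tilts about 0.46 rad with its foot at about x = 74 mm, and the lip is up.

```bash
python3 -c "
from plant import manip; print(manip.job_done())"
```

```text
the job is handed in; nothing more can be done
None
```

The job is handed in at about 47 s: backrest and lip up, clipboard leaning on the backrest, and stapler, tin and case flat in their pockets by my last camera check, but the hand-in returned no verdict and I viewed 16 pictures, two over the limit of 14.

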